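Load the snack-cup tray and send it to the serving end

TASK

Set out the snacks on the serving slide: swing the lamp clear to its parking stop, seat the white tray down fully on the two pegs of the carrier at the loading end, then with the carrier still there take every red cup from the liner and stand it upright in a well of the tray, one cup to a well. Push the carrier along until it clicks home at the serving end, and then swing the lamp back so that it hangs centred over the tray. Do not move or tip the pinch bowl, the tumbler or the chrome cup holder.

Things in the scene. Friction and masses are not known exactly. Their poses are not given: they have to be found in the camera images.
- station: Serving slide: fixed aluminium base 130 mm wide (x), 370 mm long (y), 24 mm tall at its end blocks, two steel rails along its y. Origin: centre of the underside, on the work surface. The lamp post (18 mm thick, hub top 183 mm high) stands 130 mm from the origin along +x, away from the robot.
- carrier (a joint): Carrier's place along the rails, m: 0 at the loading end (station +y), 0.170 at the serving end; it travels along station -y. At each end a sprung ball clicks over a ridge 7 mm before the stop; friction 1.2 N, about 3 N to pass a ridge. Steel plate 150 x 140 mm, top 38 mm above the work surface.
- cradle (a point): Centre of the carrier's top face (moves with it); axes parallel to the station's, z up. Two steel pegs, 12 mm thick, 18 mm tall above this face, tips tapered, stand at y = +-45 mm, x = 0. The tray is seated when its origin lies on this point with its y axis along the line of the pegs (either way round).
- push_knob (a point): Grip point on the carrier's upright black round push knob, 18 mm thick, rising 55 mm above the carrier's top (93 mm above the work surface), 88 mm from the cradle centre along station +y. The point lies on its axis, 12 mm below its top.
- load_mark (a point): Fixed point where the cradle centre is when the carrier is at the loading end.
- serve_mark (a point): Fixed point where the cradle centre is when the carrier is at the serving end.
- lamp (a joint): Angle of the lamp arm about its upright post, in rad: 0 = parked against its stop (arm pointing along station -y), growing clockwise seen from above; about 0.99 = over the serving end, about 2.15 = over the loading end; upper stop at 2.45. It stays where it is left (friction 0.12 N m).
- lamp_knob (a point): Grip point on the black round knob on the lamp head: 20 mm thick, rising 45 mm above the head; the point lies on its axis 18 mm below its top, 207 mm above the work surface, 155 mm from the hinge axis. The knob is on the axis of the white lamp head (80 mm disc, underside 160 mm above the work surface).
- lamp_hinge (a point): Point on the vertical hinge axis of the lamp arm, at the height of lamp_knob.
- tray: White loose tray, 178 (x) by 132 (y), rim 20 tall, 0.45 kg. Origin: centre of underside, z up. A solid spine 54 wide, 20 tall, along y at x = 0 has two through holes 14.5 wide at y = +-45. Mid-spine stands the handle, a plate 14 thick (x), 40 long (y), top 75 above the origin. Four open wells 58 square, floor 6 above the origin, walls to 20, are centred at x = +-56, y = +-33. All in mm.
- cup0: Closed red snack cup, a straight round tub 50 mm across and 50 mm tall with a silvery lid, about 90 g. Origin: centre of the underside; z up out of the lid. Two to four such cups stand on the liner; an absent one gives None.
- cup1: Closed red snack cup, a straight round tub 50 mm across and 50 mm tall with a silvery lid, about 90 g. Origin: centre of the underside; z up out of the lid. Two to four such cups stand on the liner; an absent one gives None.
- cup2: Closed red snack cup, a straight round tub 50 mm across and 50 mm tall with a silvery lid, about 90 g. Origin: centre of the underside; z up out of the lid. Two to four such cups stand on the liner; an absent one gives None.
- cup3: Closed red snack cup, a straight round tub 50 mm across and 50 mm tall with a silvery lid, about 90 g. Origin: centre of the underside; z up out of the lid. Two to four such cups stand on the liner; an absent one gives None.
- liner: Flat grey drawer liner, 190 (x) by 170 (y) mm, 1 mm thin, fixed on the work surface; the cups start on it. Origin: its centre, on the work surface.
- bowl: Bystander: pale green silicone pinch bowl, 80 mm across, 34 mm tall. Origin: centre of the underside.
- tumbler: Bystander: small glass tumbler, 68 mm across, 75 mm tall. Origin: centre of the underside.
- holder: Bystander: chrome cup holder, a foot 90 mm across with a stem 146 mm tall and two hooks reaching 66 mm to its own +x and -x. Origin: centre of the underside.
Mind the look-alikes: they are no part of the job. What is shaped like the cup1 but yellow is not meant. Leave any blue look-alike of the tray alone.

How it is judged:
By the outcome, as a careful person would: the job done as asked, in the order asked, and still so for the second after the job is handed in, with the robot touching nothing.
Of cup0, cup1, cup2, cup3 only 2 to 4 are there at a start; the rules pass over those that are not, and their reading is None.
At some moment in a run one of cup0, cup1, cup2, cup3 may be knocked a few centimetres aside while the robot is not near it.
Once in a run the grip may slacken for a moment while it holds something.
It also fails if it takes over 210 s, if anything falls off the work surface, if the arm or the gripper's body presses on something with over 40 N, if the wrist force passes 120 N, or if a joint passes its speed limit or range.

ROBOT

A 6-joint arm with a two-finger parallel gripper is mounted at the origin on the work surface. World frame = base frame: x ahead of the robot, y to its left, z up, the work surface at z = 0. Lengths are in m, angles in rad, forces in N, time in s.
With the tool pointing down it reaches from about 0.375 to 0.975 m from the base axis. Payload 3.8 kg.
Tool frame: the origin (TCP) lies at the very end of the fingers, on their centre line; the grasp point (between the pads) lies 19 mm behind it; z points along the fingers, y is the line along which they close (so a half turn about z gives the same grasp; the last joint's range is limited). The gripper opens to 85 mm and grips with 20 to 120 N. Pads are 22 mm wide; open, the fingers measure 114 mm over their backs; the gripper's body (76 mm by 85 mm) begins 54 mm behind the grasp point. The pads swing forward as they close: fully open they stand 13 mm farther back than shut.
Start: joints at [1.089, 0.264, 1.604, -0, 1.274, -0.037], TCP at [0.29, 0.609, 0.231] pointing down, gripper open.
Joint ranges: [-2.63, 2.63], [-0.94, 2.18], [0.31, 2.57], [-1.31, 4.45], [0, 2.66], [-2.55, 2.55]. Speed limits (rad/s): [2.57, 2.57, 3.14, 3.14, 3.14, 3.14].

INTERFACE

Orientations are given as a 3x3 rotation matrix whose columns are the frame's x, y, z axes.
In Python, from cell import env gives the robot as it stands.
- The arm moves only by the tool jog_arm, never from a script. Its argument "steps" is a list of rows, each a list of 3 entries, a list of its own where there are three numbers: the shift along the tool's x, y, z normalised to -1 to 1, where 1 is 0.08 m, then the turn, a rotation vector about the tool's x, y, z normalised to -1 to 1, where 1 is pi/4 rad, then the opening, from -1 (shut) to 1 (fully open). In form: [[[tx, ty, tz], [wx, wy, wz], claw], ...]. A call has 1 to 20 rows; each row is the pose to reach, as a shift and turn from the pose commanded when the call began, along the tool's axes at that moment; what a row does not reach only later rows make up. A row lasts 1/8 s, in which the tool goes at most 62.5 mm and 10.7 degrees, less where a joint would pass 70% of its speed; a pose out of reach is approached as far as the arm can. A call with a number of a shift or a turn outside -1 to 1 is refused whole. A call with a gripper value outside its range is refused whole. The fingers move at their own pace and stop on an object; the grip force is fixed at half the most. Time passes only in rows, so rows that repeat a pose let the fingers close. It gives the time, the measured TCP pose, the force, the opening and the grip force at its end, in the units of the state.
- env.state(): the state, without advancing time (a new reading comes with each control period).
- env.get_image(name): name is "scene" or "top" or "wrist"; returns a dict with "pixels" (400x640x3 uint8, red, green, blue), "K" (3x3 intrinsics, pixels), "R" (3x3) and "t" (3): a world point X has camera coordinates R X + t. Camera axes: x right, y down, z forward; pixel columns grow to the right and rows downward; lengths in m; the calibration is good to about 2 mm. A picture is of the moment at which its call begins. There is no depth.
- env.job_done(): hands the job in; it is judged then, once.
The state is a dict: "t": time; "joint_positions": joint angles; "qd": joint speeds; "joint_torque": joint torques, N m; "tool_pos": TCP position; "eef_rot": TCP orientation; "wrist_force": force on the tool from outside, world axes, zero at the start; "torque": the same for the moment, N m; "width": opening from 0.0 (shut) to 1.0 (fully open); "grip_force": force on a finger pad.
Only numpy, scipy, OpenCV 4.12 (cv2) and the standard library are available. Lean on these libraries where they do the work, as an engineer would, in place of code of your own. Each camera call takes 0.05 s, during which the arm holds its last target. There are 200 camera calls.

## Working session

There is one attempt and no reset: what is moved stays moved. The work goes in short steps, Python scripts to look and compute and a tool call to move; the robot and the scene stay as the last step left them, time stands still between calls to the robot, and variables do not carry over. Pictures are saved under pics/ and viewed, at most 14 in all, crops included, and the job is handed in when it is done.

Besides the shell and the picture viewer there is one more tool, called after "Call:" in YAML: its name, and indented under it one key for each argument. jog_arm: Moves the arm, as the interface text tells. Scaled input: -1 to 1 covers 0.08 m each way for a shift and pi/4 rad each way for a turn. Its arguments: {"type":"object","properties":{"steps":{"type":"array"}},"required":["steps"]}

```bash
ls; mkdir -p pics
python3 - <<'E'
from cell import env
import cv2, json
for n in ("scene","top"):
    d=env.get_image(n); cv2.imwrite(f"pics/{n}0.png",d["pixels"][:,:,::-1])
    print(n,d["K"],d["R"],d["t"])
s=env.state(); print(s["tool_pos"],s["eef_rot"],s["t"],s["width"])
E
```

```text
pics
scene [[492.52482023   0.         319.54962432]
 [  0.         492.52482023 201.02967469]
 [  0.           0.           1.        ]] [[ 0.62002265  0.78447146  0.01328301]
 [ 0.64932442 -0.50355636 -0.56991998]
 [-0.44039722  0.36198828 -0.82159283]] [-0.29985377 -0.32610474  1.74845601]
top [[511.22932418   0.         332.29082874]
 [  0.         511.22932418 194.25058916]
 [  0.           0.           1.        ]] [[-0.00108009 -0.99985694  0.01688022]
 [-0.99165083 -0.00110574 -0.12894727]
 [ 0.12894749 -0.01687856 -0.99150777]] [-0.06589133  0.5865422   1.62056034]
[0.29012975 0.60871524 0.23006316] [[-9.02709233e-01  4.30250072e-01 -9.57161292e-04]
 [ 4.30251131e-01  9.02707354e-01 -1.84301119e-03]
 [ 7.10808405e-05 -2.07552294e-03 -9.99997844e-01]] 0.1 1.000078625959123
```

View pics/scene0.png

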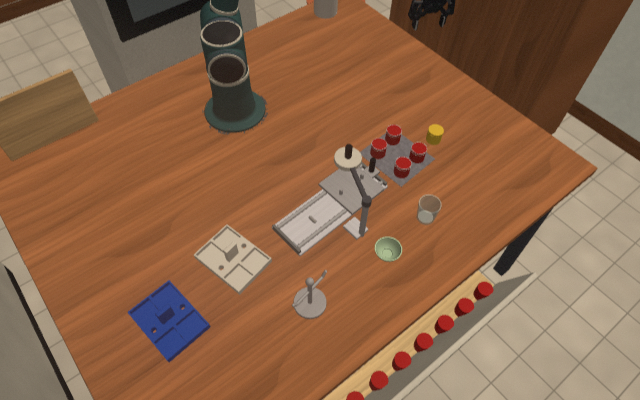

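View pics/top0.png

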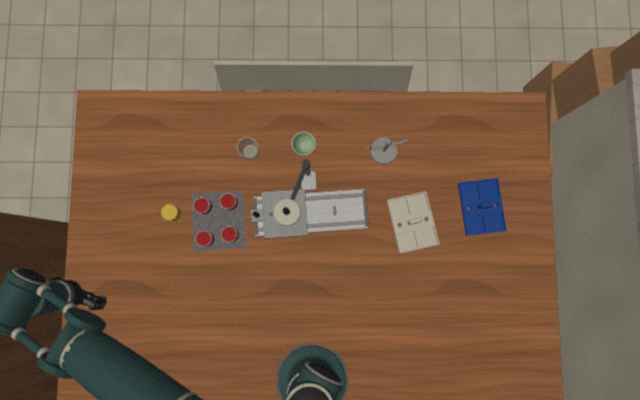

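The scene shows four red cups at the far end, with the lamp head over the carrier at (348,157), the tray at (232,257) and the blue decoy at (168,320). In the top view the cups are at (203,206), (228,202), (204,239) and (229,234), the lamp knob at (287,211) and the tray handle at (412,221). I'll zoom in on both.

Run:
```python
import cv2
a=cv2.imread("pics/top0.png")[130:265,185:450]; cv2.imwrite("pics/topz.png",cv2.resize(a,None,fx=3,fy=3,interpolation=cv2.INTER_CUBIC))
a=cv2.imread("pics/scene0.png")[115:315,185:445]; cv2.imwrite("pics/scz.png",cv2.resize(a,None,fx=3,fy=3,interpolation=cv2.INTER_CUBIC))
```

```text
(no output)
```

View pics/topz.png

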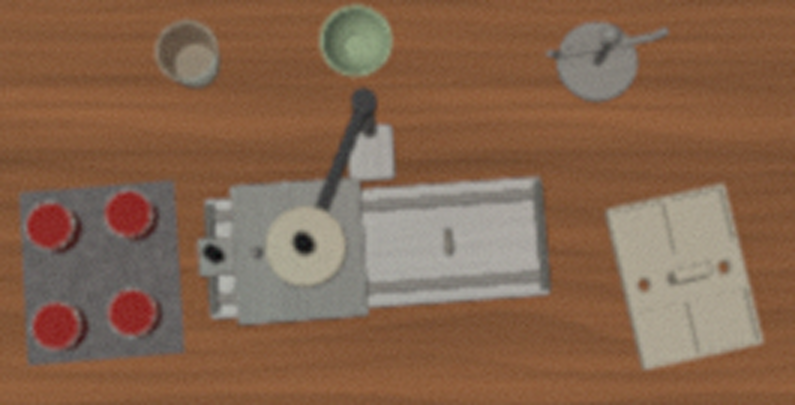

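View pics/scz.png

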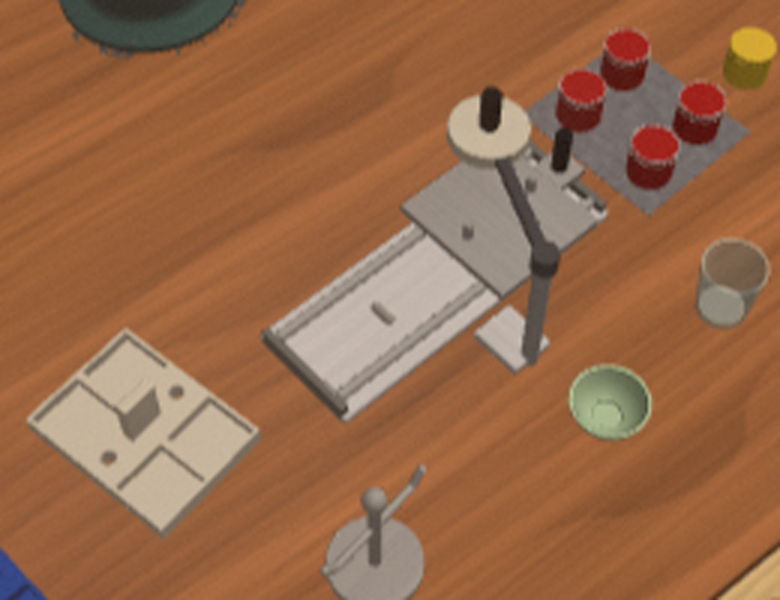

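```bash
cat > h.py <<'E'
import numpy as np
from cell import env
C={"top":(np.array([[511.22932418,0,332.29082874],[0,511.22932418,194.25058916],[0,0,1]]),np.array([[-0.00108009,-0.99985694,0.01688022],[-0.99165083,-0.00110574,-0.12894727],[0.12894749,-0.01687856,-0.99150777]]),np.array([-0.06589133,0.5865422,1.62056034])),
"scene":(np.array([[492.52482023,0,319.54962432],[0,492.52482023,201.02967469],[0,0,1]]),np.array([[0.62002265,0.78447146,0.01328301],[0.64932442,-0.50355636,-0.56991998],[-0.44039722,0.36198828,-0.82159283]]),np.array([-0.29985377,-0.32610474,1.74845601]))}
def ray(cam,p):
    K,R,t=cam; d=R.T@np.linalg.solve(K,[p[0],p[1],1.]); return -R.T@t,d
def atz(cam,p,z):
    c,d=ray(cam,p); return c+d*(z-c[2])/d[2]
def tri(views):
    A=[];b=[]
    for cam,p in views:
        c,d=ray(cam,p); d=d/np.linalg.norm(d); P=np.eye(3)-np.outer(d,d); A.append(P);b.append(P@c)
    X=np.linalg.lstsq(np.vstack(A),np.hstack(b),rcond=None)[0]
    return X
def proj(cam,X):
    K,R,t=cam; q=K@(R@np.asarray(X)+t); return q[:2]/q[2]
def wcam():
    d=env.get_image("wrist"); return d["pixels"][:,:,::-1].copy(),(np.array(d["K"]),np.array(d["R"]),np.array(d["t"]))
def jog(target,yaw=None):
    "shift (units) along tool axes from the present pose to a world target"
    s=env.state(); return np.round(np.array(s["eef_rot"]).T@(np.array(target)-s["tool_pos"])/.08,3)
E
python3 - <<'E'
from h import *
np.set_printoptions(precision=4,suppress=True)
T=lambda u,v:((u+.5)/3-.5+185,(v+.5)/3-.5+130)
S=lambda u,v:((u+.5)/3-.5+185,(v+.5)/3-.5+115)
L={"lampknob":((304,241),(491,93)),"pushknob":((211,252),(563,132)),"hub":((364,98),(545,250)),
"c++":((51,226),(700,97)),"c+-":((130,214),(653,142)),"c-+":((56,327),(626,46)),"c--":((133,313),(581,88)),
"hole+":((644,285),(176,392)),"hole-":((724,267),(109,458)),
"t++":((606,208),(260,433)),"t+-":((725,184),(162,532)),"t--":((763,344),(27,418)),"t-+":((643,370),(126,329))}
for k,(a,b) in L.items():
    X=tri([(C["top"],T(*a)),(C["scene"],S(*b))]); print(k,X,proj(C["scene"],X)-S(*b))
for n,p in (("++",(230,186)),("+-",(360,179)),("--",(368,315)),("-+",(239,325))): print("car",n,atz(C["top"],T(*p),.038))
for n,p in (("+-",(540,179)),("--",(550,294))): print("base",n,atz(C["top"],T(*p),.024))
E
```

```text
lampknob [0.5172 0.0704 0.2235] [-0.2153  0.02  ]
pushknob [0.5187 0.1765 0.0905] [-0.1243  0.0128]
hub [0.663  0.0144 0.1847] [ 0.1999 -0.0185]
c++ [0.55   0.3526 0.0495] [-0.0202  0.0026]
c+- [0.5634 0.2695 0.0482] [-0.1453  0.0169]
c-+ [0.4428 0.3454 0.0429] [ 0.0036 -0.0005]
c-- [0.4577 0.2644 0.0423] [-0.0126  0.0014]
hole+ [ 0.4897 -0.2854  0.0141] [-0.1703  0.0097]
hole- [ 0.5097 -0.3735  0.0129] [-0.3005  0.0181]
t++ [ 0.5744 -0.2461  0.0111] [ 0.0716 -0.0048]
t+- [ 0.602  -0.376   0.0125] [-0.683   0.0472]
t-- [ 0.4261 -0.413   0.0138] [-0.593   0.0287]
t-+ [ 0.3974 -0.2837  0.0098] [-0.0105  0.0005]
car ++ [0.5948 0.1641 0.038 ]
car +- [0.6026 0.0238 0.038 ]
car -- [0.4557 0.0144 0.038 ]
car -+ [0.445 0.152 0.038]
base +- [ 0.6048 -0.1724  0.024 ]
base -- [ 0.479  -0.1821  0.024 ]
```

```bash
cat >> h.py <<'E'
from scipy.spatial.transform import Rotation as Ro
def Rd(phi):
    c,s=np.cos(phi),np.sin(phi); return np.array([[c,s,0],[s,-c,0],[0,0,-1.]])
def plan(targets,start=None,dec=2):
    """targets: (x,y,z,phi); prints call values, each target split so every number stays in -1..1"""
    s=env.state(); p,R=(np.array(s["tool_pos"]),np.array(s["eef_rot"])) if start is None else (np.array(start[:3]),Rd(start[3]))
    for tg in targets:
        tp=np.array(tg[:3]); tR=Rd(tg[3])
        for n in range(1,30):
            d=R.T@(tp-p)/.08/n; w=(Ro.from_matrix(R.T@tR).as_rotvec())/(np.pi/4)/n
            if max(abs(d).max(),abs(w).max())<=1: break
        q0,R0=p.copy(),R.copy()
        for k in range(1,n+1):
            gp=q0+(tp-q0)*k/n; gR=R0@Ro.from_rotvec(Ro.from_matrix(R0.T@tR).as_rotvec()*k/n).as_matrix()
            d=np.clip(np.round(R.T@(gp-p)/.08,dec),-1,1); w=np.clip(np.round(Ro.from_matrix(R.T@gR).as_rotvec()/(np.pi/4),dec),-1,1)
            w=w+0.;d=d+0.
            p=p+R@d*.08; R=R@Ro.from_rotvec(w*np.pi/4).as_matrix()
            print(d.tolist(),w.tolist(),"->",p.round(4))
def st():
    s=env.state(); R=np.array(s["eef_rot"]); print("t %.2f"%s["t"],"pos",np.round(s["tool_pos"],4),"phi %.4f"%np.arctan2(R[1,0],R[0,0]),"F",np.round(s["wrist_force"],2),"w %.3f g %.1f"%(s["width"],s["grip_force"]))
E
python3 -c "
from h import *
plan([(.517,.0704,.285,-.44),(.517,.0704,.191,-.44)])"
```

```text
[-0.91, -0.81, -0.11] [0.0, 0.0, 0.67] -> [0.328  0.5189 0.239 ]
[-1.0, -0.24, -0.12] [0.0, 0.0, 0.66] -> [0.3573 0.4421 0.2487]
[-1.0, 0.47, -0.11] [0.0, 0.0, 0.67] -> [0.4013 0.3654 0.2576]
[-1.0, 1.0, -0.11] [0.0, 0.0, 0.66] -> [0.4391 0.2588 0.2666]
[-0.29, 1.0, -0.11] [0.0, 0.0, 0.67] -> [0.4657 0.1799 0.2755]
[0.53, 1.0, -0.12] [0.0, 0.0, 0.66] -> [0.5145 0.1036 0.2852]
[0.1, 0.18, 0.59] [0.0, 0.0, 0.0] -> [0.5156 0.0871 0.238 ]
[0.1, 0.18, 0.59] [0.0, 0.0, 0.0] -> [0.5167 0.0706 0.1908]
```

Call:
jog_arm:
  steps:
    - [[-0.91, -0.81, -0.11], [0, 0, 0.67], 1]
    - [[-0.91, -0.81, -0.11], [0, 0, 0.67], 1]
    - [[-0.91, -0.81, -0.11], [0, 0, 0.67], 1]
    - [[-0.91, -0.81, -0.11], [0, 0, 0.67], 1]

```text
t: 0.6
tool_pos: [0.3284, 0.5189, 0.2398]
eef_rot: [[-0.565, 0.825, -0.0], [0.825, 0.565, -0.0], [-0.0, -0.001, -1.0]]
wrist_force: [-0.2, 0.3, -0.1]
width: 1.005
grip_force: 0.0
```

Call:
jog_arm:
  steps:
    - [[-1, -0.24, -0.12], [0, 0, 0.66], 1]
    - [[-1, -0.24, -0.12], [0, 0, 0.66], 1]
    - [[-1, -0.24, -0.12], [0, 0, 0.66], 1]
    - [[-1, -0.24, -0.12], [0, 0, 0.66], 1]

```text
t: 1.1
tool_pos: [0.3575, 0.4427, 0.2494]
eef_rot: [[-0.085, 0.996, -0.0], [0.996, 0.085, -0.0], [-0.0, -0.0, -1.0]]
wrist_force: [-0.3, 0.3, 0.4]
width: 1.003
grip_force: 0.0
```

Call:
jog_arm:
  steps:
    - [[-1, 0.47, -0.11], [0, 0, 0.67], 1]
    - [[-1, 0.47, -0.11], [0, 0, 0.67], 1]
    - [[-1, 0.47, -0.11], [0, 0, 0.67], 1]
    - [[-1, 0.47, -0.11], [0, 0, 0.67], 1]

```text
t: 1.6
tool_pos: [0.4015, 0.3661, 0.2582]
eef_rot: [[0.425, 0.905, -0.0], [0.905, -0.425, -0.0], [-0.0, -0.0, -1.0]]
wrist_force: [-0.6, -0.1, 0.4]
width: 1.001
grip_force: 0.0
```

Call:
jog_arm:
  steps:
    - [[-1, 1, -0.11], [0, 0, 0.66], 1]
    - [[-1, 1, -0.11], [0, 0, 0.66], 1]
    - [[-1, 1, -0.11], [0, 0, 0.66], 1]
    - [[-1, 1, -0.11], [0, 0, 0.66], 1]

```text
t: 2.1
tool_pos: [0.4394, 0.2594, 0.2672]
eef_rot: [[0.818, 0.576, -0.0], [0.576, -0.818, 0.0], [-0.0, -0.0, -1.0]]
wrist_force: [-0.2, 0.2, 0.5]
width: 0.998
grip_force: 0.0
```

Call:
jog_arm:
  steps:
    - [[-0.29, 1, -0.11], [0, 0, 0.67], 1]
    - [[-0.29, 1, -0.11], [0, 0, 0.67], 1]
    - [[-0.29, 1, -0.11], [0, 0, 0.67], 1]
    - [[-0.29, 1, -0.11], [0, 0, 0.67], 1]

```text
t: 2.6
tool_pos: [0.4658, 0.1811, 0.2759]
eef_rot: [[0.996, 0.089, -0.0], [0.089, -0.996, 0.0], [-0.0, -0.0, -1.0]]
wrist_force: [-0.6, -0.5, -0.3]
width: 0.999
grip_force: 0.0
```

Call:
jog_arm:
  steps:
    - [[0.53, 1, -0.12], [0, 0, 0.66], 1]
    - [[0.53, 1, -0.12], [0, 0, 0.66], 1]
    - [[0.53, 1, -0.12], [0, 0, 0.66], 1]
    - [[0.53, 1, -0.12], [0, 0, 0.66], 1]
    - [[0.53, 1, -0.12], [0, 0, 0.66], 1]

```text
t: 3.22
tool_pos: [0.5145, 0.1049, 0.2854]
eef_rot: [[0.909, -0.417, -0.0], [-0.417, -0.909, 0.0], [-0.0, 0.0, -1.0]]
wrist_force: [-0.5, -0.6, 0.1]
width: 0.996
grip_force: 0.0
```

Run:
```python
from h import *
import cv2
st(); im,c=wcam(); cv2.imwrite("pics/w1.png",im); print(c[1],c[2]); np.savez("w1.npz",K=c[0],R=c[1],t=c[2])
for X in ([.517,.0704,.225],[.5187,.1765,.093],[.663,.0144,.183]): print(proj(c,X))
plan([(.517,.0704,.285,-.44),(.517,.0704,.191,-.44)])
```

```text
t 3.23 pos [0.5145 0.1049 0.2854] phi -0.4306 F [-0.54 -0.55  0.1 ] w 0.996 g 0.0
[[-0.41854959 -0.90819332  0.00106362]
 [-0.8691635   0.40090141  0.28953907]
 [-0.26338386  0.12026199 -0.95716561]] [0.30918075 0.35116736 0.55454015]
[359.19289124 192.74362893]
[256.43941361 198.04492745]
[344.79711956 -49.41972397]
[0.21, 0.38, 0.01] [0.0, 0.0, 0.01] -> [0.517  0.0702 0.2847]
[0.0, 0.0, 0.59] [0.0, 0.0, 0.0] -> [0.517  0.0702 0.2375]
[0.0, 0.0, 0.58] [0.0, 0.0, 0.0] -> [0.517  0.0702 0.1911]
```

View pics/w1.png

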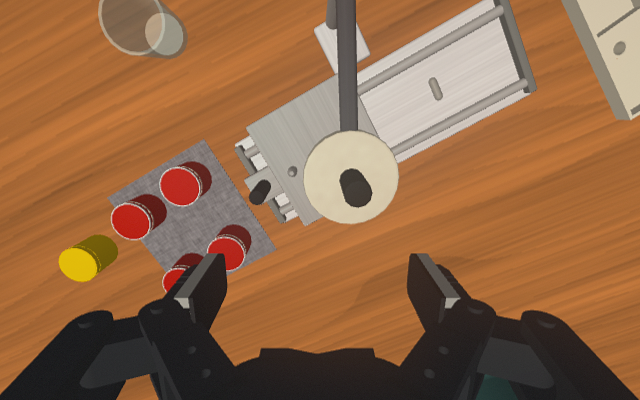

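The wrist view has the lamp knob top at about (357,193), where I predicted (359,193), so the calibration agrees. Next I descend and grip the knob.

Call:
jog_arm:
  steps:
    - [[0.21, 0.38, 0], [0, 0, 0.01], 1]
    - [[0.21, 0.38, 0], [0, 0, 0.01], 1]
    - [[0.21, 0.38, 0.6], [0, 0, 0.01], 1]
    - [[0.21, 0.38, 0.6], [0, 0, 0.01], 1]

```text
t: 3.78
tool_pos: [0.5138, 0.0699, 0.2338]
eef_rot: [[0.904, -0.428, -0.009], [-0.428, -0.904, -0.0], [-0.008, 0.004, -1.0]]
wrist_force: [-0.5, 0.6, 0.3]
width: 0.998
grip_force: 0.0
```

Call:
jog_arm:
  steps:
    - [[0, 0, 0.58], [0, 0, 0], 1]
    - [[0, 0, 0.58], [0, 0, 0], 1]
    - [[0, 0, 0.58], [0, 0, 0], -1]
    - [[0, 0, 0.58], [0, 0, 0], -1]
    - [[0, 0, 0.58], [0, 0, 0], -1]
    - [[0, 0, 0.58], [0, 0, 0], -1]
    - [[0, 0, 0.58], [0, 0, 0], -1]
    - [[0, 0, 0.58], [0, 0, 0], -1]
    - [[0, 0, 0.58], [0, 0, 0], -1]
    - [[0, 0, 0.58], [0, 0, 0], -1]

```text
t: 5.03
tool_pos: [0.5179, 0.0696, 0.1927]
eef_rot: [[0.903, -0.43, 0.002], [-0.43, -0.903, 0.0], [0.002, -0.001, -1.0]]
wrist_force: [-2.1, 1.2, 5.7]
width: 0.219
grip_force: 58.4
```

Run:
```python
from h import *
st(); s=env.state(); H=np.array([.6615,.0137]); p=np.array(s["tool_pos"]); r=p[:2]-H; print(np.linalg.norm(r))
a=np.arctan2(r[1],r[0]); end=np.arctan2(-.9975,.07)+2*np.pi; print(a,end); R=np.array(s["eef_rot"]);phi=np.arctan2(R[1,0],R[0,0])
r=.155
n=6
tg=[]
for k in range(1,n+1):
    b=a+(end-a)*k/n; tg.append((H[0]+r*np.cos(b),H[1]+r*np.sin(b),p[2],phi+b-a))
plan(tg,dec=3)
```

```text
t 5.03 pos [0.5179 0.0696 0.1927] phi -0.4449 F [-2.09  1.16  5.65] w 0.219 g 58.4
0.15407425829037288
2.770290097757832 4.782449563023145
[0.143, 0.629, -0.001] [-0.001, -0.002, -0.427] -> [0.5066 0.0193 0.1928]
[0.155, 0.628, 0.0] [0.0, -0.001, -0.427] -> [ 0.5134 -0.032   0.1928]
[0.154, 0.628, 0.0] [0.0, 0.0, -0.427] -> [ 0.5367 -0.0782  0.1927]
[0.155, 0.628, 0.0] [0.0, 0.0, -0.427] -> [ 0.5739 -0.1142  0.1927]
[0.154, 0.628, 0.0] [0.0, 0.0, -0.427] -> [ 0.6209 -0.1359  0.1927]
[0.155, 0.628, 0.0] [0.0, 0.0, -0.427] -> [ 0.6724 -0.1409  0.1927]
```

Call:
jog_arm:
  steps:
    - [[0.05, 0.32, 0], [0, 0, -0.213], -1]
    - [[0.143, 0.629, 0], [0, 0, -0.427], -1]
    - [[0.143, 0.629, 0], [0, 0, -0.427], -1]
    - [[0.143, 0.629, 0], [0, 0, -0.427], -1]

```text
t: 5.52
tool_pos: [0.5083, 0.0185, 0.1928]
eef_rot: [[0.994, -0.11, 0.006], [-0.11, -0.994, -0.0], [0.006, -0.0, -1.0]]
wrist_force: [4.8, -0.2, 1.4]
width: 0.218
grip_force: 59.3
```

Call:
jog_arm:
  steps:
    - [[0.05, 0.32, 0], [0, 0, -0.213], -1]
    - [[0.155, 0.628, 0], [0, 0, -0.427], -1]
    - [[0.155, 0.628, 0], [0, 0, -0.427], -1]
    - [[0.155, 0.628, 0], [0, 0, -0.427], -1]

```text
t: 6.02
tool_pos: [0.516, -0.0322, 0.1928]
eef_rot: [[0.975, 0.223, 0.008], [0.223, -0.975, 0.001], [0.008, 0.001, -1.0]]
wrist_force: [7.5, 2.2, -0.0]
width: 0.213
grip_force: 59.4
```

Call:
jog_arm:
  steps:
    - [[0.05, 0.32, 0], [0, 0, -0.213], -1]
    - [[0.154, 0.628, 0], [0, 0, -0.427], -1]
    - [[0.154, 0.628, 0], [0, 0, -0.427], -1]
    - [[0.154, 0.628, 0], [0, 0, -0.427], -1]

```text
t: 6.52
tool_pos: [0.5397, -0.0772, 0.1928]
eef_rot: [[0.847, 0.532, 0.008], [0.531, -0.847, 0.003], [0.008, 0.002, -1.0]]
wrist_force: [9.5, 5.3, 1.0]
width: 0.213
grip_force: 59.8
```

Call:
jog_arm:
  steps:
    - [[0.05, 0.32, 0], [0, 0, -0.213], -1]
    - [[0.155, 0.628, 0], [0, 0, -0.427], -1]
    - [[0.155, 0.628, 0], [0, 0, -0.427], -1]
    - [[0.155, 0.628, 0], [0, 0, -0.427], -1]

```text
t: 7.02
tool_pos: [0.5766, -0.1119, 0.1927]
eef_rot: [[0.625, 0.781, 0.007], [0.781, -0.625, 0.004], [0.008, 0.003, -1.0]]
wrist_force: [7.4, 8.7, 2.8]
width: 0.217
grip_force: 58.4
```

Call:
jog_arm:
  steps:
    - [[0.05, 0.32, 0], [0, 0, -0.213], -1]
    - [[0.154, 0.628, 0], [0, 0, -0.427], -1]
    - [[0.154, 0.628, 0], [0, 0, -0.427], -1]
    - [[0.154, 0.628, 0], [0, 0, -0.427], -1]

```text
t: 7.52
tool_pos: [0.6228, -0.1328, 0.1928]
eef_rot: [[0.333, 0.943, 0.005], [0.943, -0.333, 0.005], [0.007, 0.003, -1.0]]
wrist_force: [6.3, 10.3, 4.5]
width: 0.214
grip_force: 59.4
```

Call:
jog_arm:
  steps:
    - [[0.05, 0.32, 0], [0, 0, -0.213], -1]
    - [[0.11, 0.48, 0], [0, 0, -0.32], -1]
    - [[0.155, 0.628, 0], [0, 0, -0.427], -1]
    - [[0.155, 0.628, 0], [0, 0, -0.427], -1]

```text
t: 8.02
tool_pos: [0.6733, -0.1375, 0.1928]
eef_rot: [[0.003, 1.0, 0.002], [1.0, -0.003, 0.005], [0.005, 0.002, -1.0]]
wrist_force: [2.1, 9.9, 6.4]
width: 0.215
grip_force: 60.3
```

Run:
```python
from h import *
P=np.array([[.5179,.0696],[.5083,.0185],[.516,-.0322],[.5397,-.0772],[.5766,-.1119],[.6228,-.1328],[.6733,-.1375]])
A=np.c_[2*P,np.ones(len(P))]; x=np.linalg.lstsq(A,(P**2).sum(1),rcond=None)[0]; print(x[:2],np.sqrt(x[2]+x[0]**2+x[1]**2))
from scipy.optimize import least_squares
f=least_squares(lambda h:np.hypot(*(P-h).T)-.155,[.66,.01]); print(f.x,f.fun)
```

```text
[0.66218155 0.01600457] 0.15391170783599464
[0.66322687 0.01679049] [-3.75476692e-04 -6.36993634e-05  1.63846405e-04  2.19521307e-04
  1.30451231e-04 -4.30811831e-05 -3.81037701e-04]
```

Call:
jog_arm:
  steps:
    - [[0.05, 0.06, 0], [0, 0, -0.04], -1]
    - [[0.05, 0.06, 0], [0, 0, -0.04], -1]
    - [[0.05, 0.06, 0], [0, 0, -0.04], -1]

```text
t: 8.4
tool_pos: [0.6733, -0.137, 0.1927]
eef_rot: [[-0.028, 1.0, -0.007], [1.0, 0.028, 0.0], [0.001, -0.006, -1.0]]
wrist_force: [-13.1, 2.1, 11.2]
width: 0.217
grip_force: 61.1
```

```bash
python3 -c "
from h import *
plan([(.6733,-.137,.272,1.598),(.511,-.378,.26,1.794)])"
```

```text
[0.0, -0.01, -0.99] [-0.01, 0.0, 0.0] -> [ 0.673  -0.1371  0.2719]
[-0.98, -0.7, 0.05] [0.0, 0.0, -0.08] -> [ 0.6192 -0.217   0.2678]
[-0.94, -0.77, 0.05] [0.0, 0.0, -0.09] -> [ 0.5647 -0.2975  0.2637]
[-0.88, -0.82, 0.04] [0.0, 0.0, -0.08] -> [ 0.5113 -0.3776  0.2603]
```

Call:
jog_arm:
  steps:
    - [[0, 0, 0], [0, 0, 0], 0]
    - [[0, 0, 0], [0, 0, 0], 0.2]
    - [[0, 0, 0], [0, 0, 0], 0.2]
    - [[0, 0, -1], [0, 0, 0], 0.2]
    - [[0, 0, -1], [0, 0, 0], 0.2]
    - [[0, 0, -1], [0, 0, 0], 0.2]
    - [[0, 0, -1], [0, 0, 0], 0.2]

```text
t: 9.28
tool_pos: [0.6755, -0.1368, 0.2692]
eef_rot: [[-0.028, 1.0, -0.003], [1.0, 0.028, 0.001], [0.001, -0.003, -1.0]]
wrist_force: [-0.4, 0.4, -1.2]
width: 0.606
grip_force: 0.0
```

Call:
jog_arm:
  steps:
    - [[-0.98, -0.7, 0.05], [0, 0, -0.08], 0.2]
    - [[-0.98, -0.7, 0.05], [0, 0, -0.08], 0.2]
    - [[-0.98, -0.7, 0.05], [0, 0, -0.08], 0.2]

```text
t: 9.65
tool_pos: [0.6201, -0.2186, 0.2643]
eef_rot: [[-0.088, 0.996, -0.005], [0.996, 0.088, 0.001], [0.002, -0.004, -1.0]]
wrist_force: [-0.4, 0.4, -0.2]
width: 0.599
grip_force: 0.0
```

Call:
jog_arm:
  steps:
    - [[-0.94, -0.77, 0.05], [0, 0, -0.09], 0.2]
    - [[-0.94, -0.77, 0.05], [0, 0, -0.09], 0.2]
    - [[-0.94, -0.77, 0.05], [0, 0, -0.09], 0.2]

```text
t: 10.02
tool_pos: [0.5666, -0.2983, 0.2613]
eef_rot: [[-0.158, 0.987, -0.003], [0.987, 0.158, 0.002], [0.002, -0.002, -1.0]]
wrist_force: [0.5, 0.4, -1.1]
width: 0.6
grip_force: 0.0
```

Call:
jog_arm:
  steps:
    - [[-0.88, -0.82, 0.04], [0, 0, -0.08], 0.2]
    - [[-0.88, -0.82, 0.04], [0, 0, -0.08], 0.2]
    - [[-0.88, -0.82, 0.04], [0, 0, -0.08], 0.2]
    - [[-0.88, -0.82, 0.04], [0, 0, -0.08], 0.2]

```text
t: 10.52
tool_pos: [0.5155, -0.3761, 0.2593]
eef_rot: [[-0.223, 0.975, -0.0], [0.975, 0.223, 0.002], [0.002, 0.0, -1.0]]
wrist_force: [0.8, -0.3, 0.1]
width: 0.6
grip_force: 0.0
```

Run:
```python
from h import *
import cv2
st(); im,c=wcam(); cv2.imwrite("pics/w2.png",im); np.savez("w2.npz",K=c[0],R=c[1],t=c[2])
for X in ([.4897,-.2854,.02],[.5097,-.3735,.02],[.5,-.3295,.075]): print(proj(c,X))
d=env.get_image("top"); cv2.imwrite("pics/top1.png",d["pixels"][:,:,::-1])
```

```text
t 10.53 pos [ 0.5155 -0.3761  0.2593] phi 1.7958 F [ 0.79 -0.25  0.13] w 0.600 g 0.0
[313.31492569  87.35894485]
[313.50190702 164.1965719 ]
[313.16321219 130.65244068]
```

View pics/w2.png

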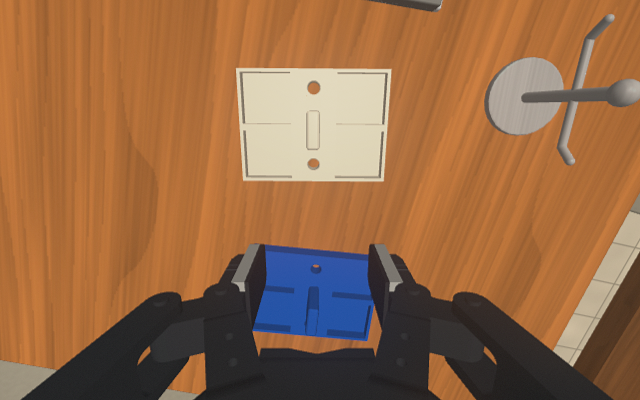

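Holes are at (314,87) and (313,164) and the handle at (313,130), within 1 px of predicted. Before I pick up the tray, I'll look closely at the pegs.

```bash
python3 -c "
from h import *
plan([(.53,.035,.255,1.637)])"
```

```text
[0.99, 0.27, 0.01] [0.0, 0.0, 0.04] -> [ 0.519 -0.294  0.259]
[1.0, 0.23, 0.02] [0.0, 0.0, 0.04] -> [ 0.5216 -0.212   0.2574]
[1.0, 0.2, 0.01] [0.0, 0.0, 0.04] -> [ 0.5244 -0.1304  0.2567]
[1.0, 0.17, 0.01] [0.0, 0.0, 0.04] -> [ 0.5273 -0.0493  0.256 ]
[1.0, 0.14, 0.01] [0.0, 0.0, 0.04] -> [0.5305 0.0314 0.2553]
```

Call:
jog_arm:
  steps:
    - [[1, 0.27, 0.01], [0, 0, 0.04], 0.2]
    - [[1, 0.27, 0.01], [0, 0, 0.04], 0.2]
    - [[1, 0.27, 0.01], [0, 0, 0.04], 0.2]

```text
t: 11.0
tool_pos: [0.5187, -0.2927, 0.2596]
eef_rot: [[-0.196, 0.981, 0.001], [0.981, 0.196, -0.0], [-0.0, 0.0, -1.0]]
wrist_force: [-0.7, -0.4, 0.3]
width: 0.599
grip_force: 0.0
```

Call:
jog_arm:
  steps:
    - [[1, 0.23, 0.02], [0, 0, 0.04], 0.2]
    - [[1, 0.23, 0.02], [0, 0, 0.04], 0.2]
    - [[1, 0.23, 0.02], [0, 0, 0.04], 0.2]

```text
t: 11.38
tool_pos: [0.521, -0.2123, 0.2579]
eef_rot: [[-0.163, 0.987, 0.0], [0.987, 0.163, -0.001], [-0.001, 0.0, -1.0]]
wrist_force: [-0.9, -0.6, -0.1]
width: 0.601
grip_force: 0.0
```

Call:
jog_arm:
  steps:
    - [[1, 0.2, 0.01], [0, 0, 0.04], 0.2]
    - [[1, 0.2, 0.01], [0, 0, 0.04], 0.2]
    - [[1, 0.2, 0.01], [0, 0, 0.04], 0.2]

```text
t: 11.75
tool_pos: [0.524, -0.1315, 0.257]
eef_rot: [[-0.132, 0.991, 0.0], [0.991, 0.132, -0.001], [-0.001, 0.0, -1.0]]
wrist_force: [0.1, -0.2, -0.2]
width: 0.6
grip_force: 0.0
```

Call:
jog_arm:
  steps:
    - [[1, 0.17, 0.01], [0, 0, 0.04], 0.2]
    - [[1, 0.17, 0.01], [0, 0, 0.04], 0.2]
    - [[1, 0.17, 0.01], [0, 0, 0.04], 0.2]

```text
t: 12.12
tool_pos: [0.5271, -0.0506, 0.2562]
eef_rot: [[-0.1, 0.995, 0.0], [0.995, 0.1, -0.001], [-0.001, 0.0, -1.0]]
wrist_force: [0.0, -1.1, -0.0]
width: 0.602
grip_force: 0.0
```

Call:
jog_arm:
  steps:
    - [[1, 0.14, 0.01], [0, 0, 0.04], 0.2]
    - [[1, 0.14, 0.01], [0, 0, 0.04], 0.2]
    - [[1, 0.14, 0.01], [0, 0, 0.04], 0.2]
    - [[1, 0.14, 0.01], [0, 0, 0.04], 0.2]
    - [[1, 0.14, 0.01], [0, 0, 0.04], 0.2]

```text
t: 12.75
tool_pos: [0.53, 0.0292, 0.2553]
eef_rot: [[-0.066, 0.998, 0.0], [0.998, 0.066, -0.001], [-0.001, -0.0, -1.0]]
wrist_force: [-0.1, -0.5, -0.7]
width: 0.607
grip_force: 0.0
```

Run:
```python
from h import *
import cv2
st(); im,c=wcam(); np.savez("w3.npz",K=c[0],R=c[1],t=c[2]); cv2.imwrite("pics/w3full.png",im)
cy=np.array([-.066,.998])
for k in (-.045,.045,.088): 
    q=np.r_[np.array([.527,.091])+k*cy,.056 if k<.08 else .093]; print(proj(c,q))
cv2.imwrite("pics/w3.png",cv2.resize(im[0:260,190:450],None,fx=2.3,fy=2.3,interpolation=cv2.INTER_CUBIC))
```

```text
t 12.75 pos [0.53   0.0292 0.2553] phi 1.6366 F [-0.1  -0.46 -0.74] w 0.607 g 0.0
[318.50593478 158.57545991]
[318.53709845  71.38661844]
[318.81261894  13.81165027]
```

View pics/w3.png

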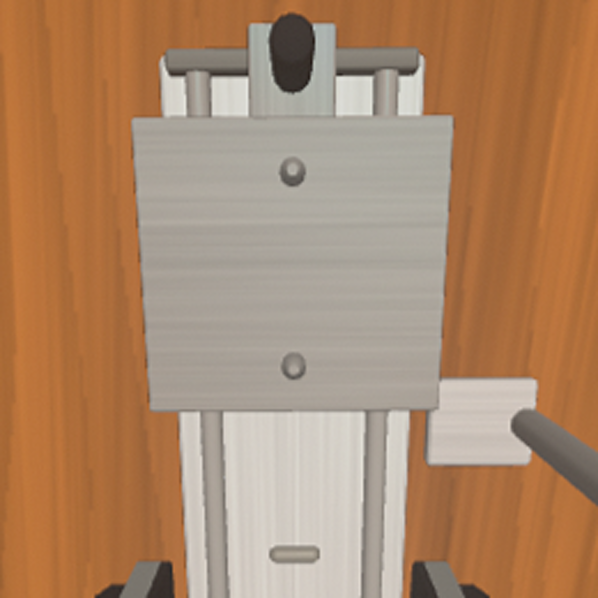

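Run:
```python
from h import *
import cv2
d=np.load("w3.npz"); c=(d["K"],d["R"],d["t"])
Z=lambda u,v:(190+(u+.5)/2.3-.5,(v+.5)/2.3-.5)
P=[atz(c,Z(*q),.038) for q in ((132,117),(453,115),(439,409),(150,410))]
print(np.round(P,4)); m=np.mean(P,0); print(m)
e=(P[0]+P[1]-P[2]-P[3]); print("yaw",np.arctan2(-e[0],e[1]), np.linalg.norm(e)/2)
e=(P[1]+P[2]-P[0]-P[3]); print("yaw",np.arctan2(e[1],e[0]), np.linalg.norm(e)/2)
# peg crosses: project a base circle and a mid circle for this cradle
yaw=.066
for k in (-.045,.045):
    for z in (.038,.05,.056):
        X=m+np.array([-np.sin(yaw)*k,np.cos(yaw)*k,z-.038]); p=proj(c,X); print(k,z,((p+.5-[190,0])*2.3).round(1))
g=cv2.cvtColor(cv2.imread("pics/w3full.png"),cv2.COLOR_BGR2GRAY)
print(g[150:170,308:328]); print(g[64:82,308:328])
```

```text
[[0.4469 0.1532 0.038 ]
 [0.5948 0.1637 0.038 ]
 [0.6057 0.0252 0.038 ]
 [0.4561 0.015  0.038 ]]
[0.52588091 0.0892951  0.038     ]
yaw 0.07243656194100527 0.13866257799133783
yaw 0.06922195370735493 0.14903467916762886
-0.045 0.038 [294.1 363.2]
-0.045 0.05 [294.1 367.2]
-0.045 0.056 [294.2 369.2]
0.045 0.038 [294.  173.1]
0.045 0.05 [294.  170.6]
0.045 0.056 [294.  169.3]
[[164 164 164 164 164 166 164 165 165 165 165 166 166 166 166 166 166 165
  166 165]
 [169 169 167 168 168 167 168 169 168 170 169 169 169 169 170 168 169 170
  169 169]
 [166 167 165 167 167 166 167 167 168 170 169 168 169 167 168 168 167 168
  167 168]
 [162 163 163 163 164 166 167 150 142 138 144 143 156 165 165 166 165 165
  165 165]
 [164 162 164 163 166 168 142 127 125 128 128 126 130 154 165 164 166 166
  165 164]
 [163 163 162 164 165 137 121 125 130 134 134 131 126 127 162 165 165 164
  164 165]
 [160 160 160 162 164 119 122 131 135 140 141 139 130 121 139 161 163 163
  162 163]
 [160 159 160 162 148 117 121 133 142 146 145 141 134 125 134 161 161 160
  160 160]
 [159 160 160 161 134 113 123 135 146 154 1
[... 1808 characters left out ...]
 170 169
  170 169]
 [169 170 171 142 104 104 113 168 171 170 173 139 116 108 114 167 169 169
  169 169]
 [169 169 172 133  98 101 104 145 173 176 164 118 106 101 107 168 171 170
  170 169]
 [167 168 170 162 100  96  97 108 123 124 117 102  98  92 137 168 169 167
  168 168]
 [167 166 168 171 111  90  92  95  92  91  92  96  93  85 144 167 168 167
  166 168]
 [168 167 168 171 127  89  90  91  92  93  93  90  88  94 159 169 168 167
  167 167]
 [169 169 170 169 164 123  90  86  89  91  90  84  97 152 171 170 169 169
  169 170]
 [171 171 172 172 174 165 140 105  83  83  98 114 155 173 172 171 171 172
  172 171]
 [171 171 170 170 173 173 168 159 155 155 158 161 171 171 171 171 170 170
  170 171]]
```

Run:
```python
from h import *
import cv2
d=np.load("w3.npz"); c=(d["K"],d["R"],d["t"])
a=atz(c,(317.5,159.8),.056);b=atz(c,(316.7,73.2),.056); print(a,b,(a+b)/2,np.arctan2(a[0]-b[0],b[1]-a[1]),np.linalg.norm(a-b))
d=np.load("w2.npz"); c=(d["K"],d["R"],d["t"])
g=cv2.cvtColor(cv2.imread("pics/w2.png"),cv2.COLOR_BGR2GRAY).astype(float)
H=[]
for (u,v) in ((314,87),(313,164)):
    w=g[v-12:v+13,u-12:u+13]; k=np.clip(200-w,0,80)*(w<185); ys,xs=np.mgrid[v-12:v+13,u-12:u+13]
    p=((k*xs).sum()/k.sum(),(k*ys).sum()/k.sum()); H.append(atz(c,p,.019)); print(p,w.min(),w.max(),H[-1])
print((H[0]+H[1])/2,np.arctan2(H[1][0]-H[0][0],H[0][1]-H[1][1]),np.linalg.norm(H[0]-H[1]))
plan([(.5,-.3295,.25,1.794),(.5,-.3295,.1,1.794),(.5,-.3295,.036,1.794)])
```

```text
[0.52894285 0.04465055 0.056     ] [0.52225793 0.13405942 0.056     ] [0.52560039 0.08935499 0.056     ] 0.07462903970857548 0.08965842844101558
(np.float64(313.3125593166719), np.float64(87.01444690498788)) 112.0 220.0 [ 0.48959253 -0.28497965  0.019     ]
(np.float64(313.0281304096942), np.float64(163.58121754183497)) 115.0 217.0 [ 0.5089818  -0.37305143  0.019     ]
[ 0.49928716 -0.32901554  0.019     ] 0.21669627525211324 0.09018082721794667
[-0.89, -0.13, 0.01] [0.0, 0.0, -0.04] -> [ 0.5243 -0.0423  0.2545]
[-0.89, -0.17, 0.02] [0.0, 0.0, -0.04] -> [ 0.5177 -0.1145  0.2529]
[-0.88, -0.19, 0.01] [0.0, 0.0, -0.04] -> [ 0.5117 -0.1862  0.2522]
[-0.87, -0.21, 0.01] [0.0, 0.0, -0.04] -> [ 0.5062 -0.2576  0.2514]
[-0.87, -0.25, 0.02] [0.0, 0.0, -0.04] -> [ 0.4998 -0.3298  0.2498]
[0.0, 0.0, 0.94] [0.0, 0.0, 0.0] -> [ 0.4998 -0.3298  0.1746]
[0.0, 0.0, 0.93] [0.0, 0.0, 0.0] -> [ 0.4998 -0.3298  0.1002]
[0.0, 0.0, 0.8] [0.0, 0.0, 0.0] -> [ 0.4998 -0.3299  0.0362]
```

Call:
jog_arm:
  steps:
    - [[-0.89, -0.13, 0.01], [0, 0, -0.04], 0.2]
    - [[-0.89, -0.13, 0.01], [0, 0, -0.04], 0.2]
    - [[-0.89, -0.13, 0.01], [0, 0, -0.04], 0.2]

```text
t: 13.18
tool_pos: [0.5242, -0.0421, 0.2545]
eef_rot: [[-0.096, 0.995, 0.0], [0.995, 0.096, 0.0], [0.0, 0.0, -1.0]]
wrist_force: [-0.6, 0.2, -1.5]
width: 0.601
grip_force: 0.0
```

Call:
jog_arm:
  steps:
    - [[-0.89, -0.17, 0.02], [0, 0, -0.04], 0.2]
    - [[-0.89, -0.17, 0.02], [0, 0, -0.04], 0.2]
    - [[-0.89, -0.17, 0.02], [0, 0, -0.04], 0.2]

```text
t: 13.55
tool_pos: [0.5179, -0.113, 0.2528]
eef_rot: [[-0.128, 0.992, -0.0], [0.992, 0.128, 0.001], [0.001, 0.0, -1.0]]
wrist_force: [-0.3, 0.6, 0.3]
width: 0.598
grip_force: 0.0
```

Call:
jog_arm:
  steps:
    - [[-0.88, -0.19, 0.01], [0, 0, -0.04], 0.2]
    - [[-0.88, -0.19, 0.01], [0, 0, -0.04], 0.2]
    - [[-0.88, -0.19, 0.01], [0, 0, -0.04], 0.2]

```text
t: 13.92
tool_pos: [0.5121, -0.1842, 0.2519]
eef_rot: [[-0.16, 0.987, -0.0], [0.987, 0.16, 0.001], [0.001, 0.0, -1.0]]
wrist_force: [-0.1, 0.4, 0.7]
width: 0.597
grip_force: 0.0
```

Call:
jog_arm:
  steps:
    - [[-0.87, -0.21, 0.01], [0, 0, -0.04], 0.2]
    - [[-0.87, -0.21, 0.01], [0, 0, -0.04], 0.2]
    - [[-0.87, -0.21, 0.01], [0, 0, -0.04], 0.2]

```text
t: 14.3
tool_pos: [0.5067, -0.2553, 0.2511]
eef_rot: [[-0.191, 0.982, -0.0], [0.982, 0.191, 0.001], [0.001, 0.0, -1.0]]
wrist_force: [-0.4, -0.0, -0.5]
width: 0.599
grip_force: 0.0
```

Call:
jog_arm:
  steps:
    - [[-0.87, -0.25, 0.02], [0, 0, -0.04], 0.2]
    - [[-0.87, -0.25, 0.02], [0, 0, -0.04], 0.2]
    - [[-0.87, -0.25, 0.02], [0, 0, -0.04], 0.2]
    - [[-0.87, -0.25, 0.02], [0, 0, -0.04], 0.2]
    - [[-0.87, -0.25, 0.96], [0, 0, -0.04], 0.2]
    - [[-0.87, -0.25, 0.96], [0, 0, -0.04], 0.2]
    - [[-0.87, -0.25, 0.96], [0, 0, -0.04], 0.2]
    - [[-0.87, -0.25, 0.96], [0, 0, -0.04], 0.2]

```text
t: 15.3
tool_pos: [0.5016, -0.3291, 0.1768]
eef_rot: [[-0.223, 0.975, 0.003], [0.975, 0.223, -0.002], [-0.002, 0.002, -1.0]]
wrist_force: [0.3, -0.1, 0.1]
width: 0.6
grip_force: 0.0
```

Run:
```python
from h import *
st(); plan([(.4998,-.3293,.1,1.79),(.4998,-.3293,.036,1.79)])
```

```text
t 15.30 pos [ 0.5016 -0.3291  0.1768] phi 1.7955 F [ 0.26 -0.06  0.15] w 0.600 g 0.0
[0.01, -0.02, 0.96] [0.0, 0.0, 0.01] -> [ 0.5    -0.3288  0.1   ]
[0.0, -0.01, 0.8] [0.0, 0.0, 0.0] -> [ 0.4994 -0.3291  0.036 ]
```

Descend, grip, lift 90 mm.

Call:
jog_arm:
  steps:
    - [[0.01, -0.02, 0.96], [0, 0, 0.01], 0.2]
    - [[0.01, -0.02, 0.96], [0, 0, 0.01], 0.2]
    - [[0.01, -0.02, 0.96], [0, 0, 0.01], 0.2]
    - [[0.01, -0.02, 0.96], [0, 0, 0.01], 0.2]

```text
t: 15.8
tool_pos: [0.5001, -0.3294, 0.1003]
eef_rot: [[-0.215, 0.977, 0.003], [0.977, 0.215, -0.002], [-0.003, 0.003, -1.0]]
wrist_force: [0.2, -0.3, 1.1]
width: 0.604
grip_force: 0.0
```

Call:
jog_arm:
  steps:
    - [[0, -0.01, 0.4], [0, 0, 0], 0.2]
    - [[0, -0.01, 0.8], [0, 0, 0], 0.2]
    - [[0, -0.01, 0.8], [0, 0, 0], 0.2]
    - [[0, -0.01, 0.8], [0, 0, 0], 0]
    - [[0, -0.01, 0.8], [0, 0, 0], -1]
    - [[0, -0.01, 0.8], [0, 0, 0], -1]
    - [[0, -0.01, 0.8], [0, 0, 0], -1]
    - [[0, -0.01, 0.8], [0, 0, 0], -1]
    - [[0, -0.01, 0.8], [0, 0, 0], -1]
    - [[0, -0.01, 0.8], [0, 0, 0], -1]
    - [[0, -0.01, 0.8], [0, 0, 0], -1]

```text
t: 17.18
tool_pos: [0.4993, -0.3294, 0.0358]
eef_rot: [[-0.215, 0.977, 0.003], [0.977, 0.215, -0.002], [-0.003, 0.003, -1.0]]
wrist_force: [0.9, 0.3, 5.7]
width: 0.158
grip_force: 59.9
```

Call:
jog_arm:
  steps:
    - [[0, 0, -0.25], [0, 0, 0], -1]
    - [[0, 0, -0.6], [0, 0, 0], -1]
    - [[0, 0, -1], [0, 0, 0], -1]
    - [[0, 0, -1], [0, 0, 0], -1]
    - [[0, 0, -1], [0, 0, 0], -1]

```text
t: 17.8
tool_pos: [0.4968, -0.3277, 0.1127]
eef_rot: [[-0.215, 0.977, -0.002], [0.977, 0.215, 0.001], [0.001, -0.001, -1.0]]
wrist_force: [-0.5, -0.6, -4.3]
width: 0.154
grip_force: 58.9
```

Run:
```python
from h import *
st()
# pegs-approach: TCP over the cradle, tray yaw -> station yaw .071
plan([(.5256,.0893,.135,1.571+.071)])
```

```text
t 17.80 pos [ 0.4968 -0.3277  0.1127] phi 1.7873 F [-0.55 -0.56 -4.32] w 0.154 g 58.9
[0.84, 0.25, -0.05] [0.0, 0.0, 0.03] -> [ 0.5019 -0.2578  0.1167]
[0.84, 0.22, -0.04] [0.0, 0.0, 0.03] -> [ 0.5063 -0.1885  0.12  ]
[0.84, 0.21, -0.05] [0.0, 0.0, 0.03] -> [ 0.5115 -0.1194  0.1241]
[0.85, 0.18, -0.04] [0.0, 0.0, 0.03] -> [ 0.5159 -0.05    0.1273]
[0.86, 0.17, -0.05] [0.0, 0.0, 0.03] -> [0.521  0.0199 0.1314]
[0.86, 0.14, -0.04] [0.0, 0.0, 0.04] -> [0.5253 0.0895 0.1347]
```

Call:
jog_arm:
  steps:
    - [[0.84, 0.25, -0.05], [0, 0, 0.03], -1]
    - [[0.84, 0.25, -0.05], [0, 0, 0.03], -1]
    - [[0.84, 0.25, -0.05], [0, 0, 0.03], -1]
    - [[0.84, 0.25, -0.05], [0, 0, 0.03], -1]

```text
t: 18.3
tool_pos: [0.5024, -0.2589, 0.1169]
eef_rot: [[-0.192, 0.981, -0.001], [0.981, 0.192, 0.0], [0.0, -0.001, -1.0]]
wrist_force: [0.1, 0.2, -4.4]
width: 0.152
grip_force: 59.3
```

Call:
jog_arm:
  steps:
    - [[0.84, 0.22, -0.04], [0, 0, 0.03], -1]
    - [[0.84, 0.22, -0.04], [0, 0, 0.03], -1]
    - [[0.84, 0.22, -0.04], [0, 0, 0.03], -1]
    - [[0.84, 0.22, -0.04], [0, 0, 0.03], -1]

```text
t: 18.8
tool_pos: [0.5073, -0.1904, 0.1209]
eef_rot: [[-0.168, 0.986, 0.0], [0.986, 0.168, -0.001], [-0.001, 0.0, -1.0]]
wrist_force: [0.2, -0.4, -4.0]
width: 0.159
grip_force: 59.4
```

Call:
jog_arm:
  steps:
    - [[0.84, 0.21, -0.05], [0, 0, 0.03], -1]
    - [[0.84, 0.21, -0.05], [0, 0, 0.03], -1]
    - [[0.84, 0.21, -0.05], [0, 0, 0.03], -1]
    - [[0.84, 0.21, -0.05], [0, 0, 0.03], -1]

```text
t: 19.3
tool_pos: [0.5125, -0.1213, 0.1249]
eef_rot: [[-0.144, 0.99, 0.0], [0.99, 0.144, -0.001], [-0.001, 0.0, -1.0]]
wrist_force: [-0.4, 0.2, -3.7]
width: 0.159
grip_force: 59.4
```

Call:
jog_arm:
  steps:
    - [[0.85, 0.18, -0.04], [0, 0, 0.03], -1]
    - [[0.85, 0.18, -0.04], [0, 0, 0.03], -1]
    - [[0.85, 0.18, -0.04], [0, 0, 0.03], -1]
    - [[0.85, 0.18, -0.04], [0, 0, 0.03], -1]

```text
t: 19.8
tool_pos: [0.5168, -0.0519, 0.128]
eef_rot: [[-0.121, 0.993, -0.0], [0.993, 0.121, -0.001], [-0.001, -0.0, -1.0]]
wrist_force: [0.2, -0.2, -4.7]
width: 0.151
grip_force: 59.4
```

Call:
jog_arm:
  steps:
    - [[0.86, 0.17, -0.05], [0, 0, 0.03], -1]
    - [[0.86, 0.17, -0.05], [0, 0, 0.03], -1]
    - [[0.86, 0.17, -0.05], [0, 0, 0.03], -1]
    - [[0.86, 0.17, -0.05], [0, 0, 0.03], -1]

```text
t: 20.3
tool_pos: [0.5217, 0.018, 0.1319]
eef_rot: [[-0.098, 0.995, -0.0], [0.995, 0.098, -0.001], [-0.001, -0.001, -1.0]]
wrist_force: [0.5, 0.0, -4.0]
width: 0.157
grip_force: 59.4
```

Call:
jog_arm:
  steps:
    - [[0.86, 0.14, -0.04], [0, 0, 0.04], -1]
    - [[0.86, 0.14, -0.04], [0, 0, 0.04], -1]
    - [[0.86, 0.14, -0.04], [0, 0, 0.04], -1]
    - [[0.86, 0.14, -0.04], [0, 0, 0.04], -1]
    - [[0.86, 0.14, -0.04], [0, 0, 0.04], -1]
    - [[0.86, 0.14, -0.04], [0, 0, 0.04], -1]

```text
t: 21.05
tool_pos: [0.5262, 0.0881, 0.1352]
eef_rot: [[-0.066, 0.998, -0.0], [0.998, 0.066, -0.0], [-0.0, -0.0, -1.0]]
wrist_force: [0.1, -0.1, -4.6]
width: 0.157
grip_force: 59.4
```

Run:
```python
from h import *
import cv2
st(); im,c=wcam(); np.savez("w4.npz",K=c[0],R=c[1],t=c[2]); cv2.imwrite("pics/w4.png",im)
s=env.state(); p=np.array(s["tool_pos"]); R=np.array(s["eef_rot"]); zo=-(.0358-.019)
for k in (.045,-.045,0): X=p+R@np.array([k,0,.0168 if k else -.039]); print(k,X,proj(c,X))
```

```text
t 21.05 pos [0.5262 0.0881 0.1352] phi 1.6371 F [ 0.11 -0.08 -4.62] w 0.157 g 59.4
0.045 [0.52327071 0.13319692 0.11848199] [318.69011301 161.78961913]
-0.045 [0.52924573 0.04339548 0.11848752] [318.62433611 309.17445415]
0 [0.5262565  0.08829952 0.17428476] [319.55228034 300.6900084 ]
```

View pics/w4.png

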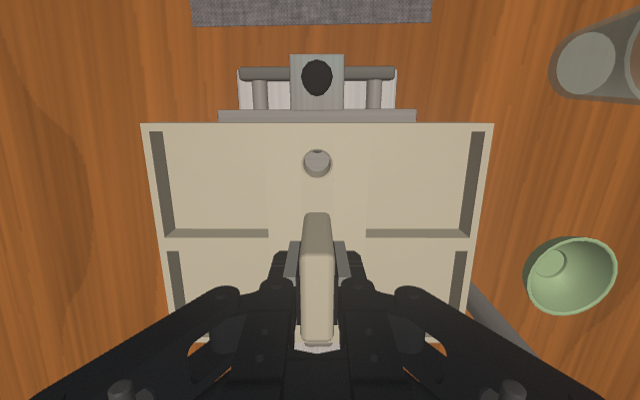

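Run:
```python
from h import *
import cv2
d=np.load("w4.npz"); c=(d["K"],d["R"],d["t"])
g=cv2.cvtColor(cv2.imread("pics/w4.png"),cv2.COLOR_BGR2GRAY)
print(g[146:180:1,300:336:1][::2,::2])
h=atz(c,(317.2,162.8),.1185); print("hole",h,"shift",np.array([.52226,.13406])-h[:2])
a=atz(c,(141,124),.1185);b=atz(c,(493,124),.1185);print("edge yaw",np.arctan2(b[1]-a[1],b[0]-a[0]),np.linalg.norm(a-b), (a+b)/2)
k=atz(c,(317,77),.093); print("knob",k)
```

```text
[[176 177 177 177 178 177 178 178 177 178 177 178 178 178 177 178 178 179]
 [177 177 178 177 178 178 180 182 170 170 182 179 178 178 177 178 177 179]
 [178 177 178 178 180 146 133 109 108 108 114 133 168 179 178 176 178 180]
 [176 177 177 173 136 138 137 116  88  87 114 142 130 134 179 178 177 178]
 [176 177 173 132 141 145 144 145 147 144 145 144 144 137 131 177 177 179]
 [175 179 141 142 144 144 144 144 145 144 145 144 145 145 136 157 177 178]
 [178 168 123 140 140 141 140 141 142 140 140 140 141 142 142 130 177 178]
 [178 150 101 143 143 144 143 144 144 143 142 144 144 142 146 119 161 179]
 [178 154 101 145 143 144 143 143 144 144 143 145 144 146 141 114 157 179]
 [178 156 104 143 144 143 144 144 145 145 145 144 144 145 108 100 151 179]
 [178 159 108 117 142 143 143 143 143 142 143 142 142 135 103 112 159 179]
 [177 162 114 117 123 144 143 143 143 142 144 143 136 111 104 147 166 179]
 [177 169 161 116 121 124 134 145 147 148 140 127 117 112 101 154 177 178]
 [177 176 166 139 121 125 127 126 126 127 124 121 115 111 152 163 176 179]
 [178 176 175 171 142 124 127 127 127 126 124 121 113 153 164 177 175 179]
 [177 177 176 176 173 155 125 126 125 125 121 135 163 170 176 176 177 178]
 [177 176 177 175 176 176 177 172 168 170 172 173 174 177 177 177 177 178]]
hole [0.52252987 0.13261949 0.1185    ] shift [-0.00026987  0.00144051]
edge yaw 0.06494077143932186 0.17717934901746435 [0.52114341 0.15226782 0.1185    ]
knob [0.51959385 0.17639322 0.093     ]
```

```bash
python3 -c "
from h import *
plan([(.5259,.0895,.12,1.643),(.5259,.0895,.09,1.643),(.5259,.0895,.075,1.643)],dec=3)"
```

```text
[0.015, -0.003, 0.191] [0.0, 0.0, -0.007] -> [0.5259 0.0895 0.12  ]
[0.0, 0.0, 0.375] [0.0, 0.0, 0.0] -> [0.5259 0.0895 0.09  ]
[0.0, 0.0, 0.188] [0.0, 0.0, 0.0] -> [0.5259 0.0895 0.075 ]
```

Call:
jog_arm:
  steps:
    - [[0.015, -0.003, 0.19], [0, 0, -0.007], -1]
    - [[0.015, -0.003, 0.19], [0, 0, -0.007], -1]
    - [[0.015, -0.003, 0.19], [0, 0, -0.007], -1]
    - [[0.015, -0.003, 0.19], [0, 0, -0.007], -1]

```text
t: 21.6
tool_pos: [0.5262, 0.0901, 0.1203]
eef_rot: [[-0.073, 0.997, 0.0], [0.997, 0.073, 0.0], [0.0, 0.0, -1.0]]
wrist_force: [0.3, -0.1, -4.2]
width: 0.16
grip_force: 59.3
```

```bash
python3 -c "
from h import *
st();plan([(.5259,.0895,.09,1.643)],dec=3)"
```

```text
t 21.60 pos [0.5262 0.0901 0.1203] phi 1.6437 F [ 0.28 -0.06 -4.16] w 0.160 g 59.3
[-0.008, -0.004, 0.378] [0.001, 0.0, 0.001] -> [0.5259 0.0895 0.09  ]
```

Call:
jog_arm:
  steps:
    - [[-0.008, -0.004, 0.2], [0, 0, 0], -1]
    - [[-0.008, -0.004, 0.3], [0, 0, 0], -1]
    - [[-0.008, -0.004, 0.38], [0, 0, 0], -1]
    - [[-0.008, -0.004, 0.38], [0, 0, 0], -1]

```text
t: 22.1
tool_pos: [0.525, 0.0893, 0.0887]
eef_rot: [[-0.073, 0.997, -0.002], [0.997, 0.073, -0.0], [-0.0, -0.002, -1.0]]
wrist_force: [0.3, -0.0, -4.5]
width: 0.158
grip_force: 59.4
```

Call:
jog_arm:
  steps:
    - [[0, 0, 0.05], [0, 0, 0], -1]
    - [[0, 0, 0.1], [0, 0, 0], -1]
    - [[0, 0, 0.1], [0, 0, 0], -1]

```text
t: 22.48
tool_pos: [0.5256, 0.0894, 0.0814]
eef_rot: [[-0.073, 0.997, -0.0], [0.997, 0.073, 0.0], [0.0, -0.0, -1.0]]
wrist_force: [0.5, 0.6, -4.5]
width: 0.159
grip_force: 59.4
```

Call:
jog_arm:
  steps:
    - [[0, 0, 0.05], [0, 0, 0], -1]
    - [[0, 0, 0.09], [0, 0, 0], -1]
    - [[0, 0, 0.09], [0, 0, 0], -1]
    - [[0, 0, 0.09], [0, 0, 0], -1]

```text
t: 22.98
tool_pos: [0.5258, 0.0896, 0.0746]
eef_rot: [[-0.073, 0.997, 0.0], [0.997, 0.073, 0.0], [0.0, 0.0, -1.0]]
wrist_force: [0.7, 1.9, -1.8]
width: 0.155
grip_force: 59.7
```

Call:
jog_arm:
  steps:
    - [[0, 0, 0.02], [0, 0, 0], -1]
    - [[0, 0, 0.03], [0, 0, 0], -1]
    - [[0, 0, 0.03], [0, 0, 0], -1]

```text
t: 23.35
tool_pos: [0.526, 0.0894, 0.0742]
eef_rot: [[-0.073, 0.997, 0.0], [0.997, 0.073, 0.0], [0.0, 0.0, -1.0]]
wrist_force: [-6.4, -1.0, 11.7]
width: 0.157
grip_force: 61.7
```

Call:
jog_arm:
  steps:
    - [[0, 0, -0.01], [0, 0, 0], -0.5]
    - [[0, 0, -0.01], [0, 0, 0], -0.2]
    - [[0, 0, -0.01], [0, 0, 0], 0]
    - [[0, 0, -0.01], [0, 0, 0], 0]
    - [[0, 0, -0.6], [0, 0, 0], 0]
    - [[0, 0, -1], [0, 0, 0], 0]
    - [[0, 0, -1], [0, 0, 0], 0]
    - [[0, 0, -1], [0, 0, 0], 0]

```text
t: 24.35
tool_pos: [0.5251, 0.0893, 0.1514]
eef_rot: [[-0.073, 0.997, -0.001], [0.997, 0.073, -0.0], [-0.0, -0.001, -1.0]]
wrist_force: [-0.7, 0.0, 0.5]
width: 0.5
grip_force: 0.0
```

Call:
jog_arm:
  steps:
    - [[-0.6, 0, -1], [0, 0, 0], 0.2]
    - [[-0.6, 0, -1], [0, 0, 0], 0.2]
    - [[-0.6, 0, -1], [0, 0, 0], 0.2]
    - [[-0.6, 0, -1], [0, 0, 0], 0.2]
    - [[-0.6, 0, -1], [0, 0, 0], 0.2]

```text
t: 24.98
tool_pos: [0.5276, 0.042, 0.2295]
eef_rot: [[-0.073, 0.997, -0.004], [0.997, 0.073, 0.0], [0.0, -0.004, -1.0]]
wrist_force: [-0.6, -0.6, 0.8]
width: 0.602
grip_force: 0.0
```

Run:
```python
from h import *
import cv2
st(); im,c=wcam(); np.savez("w5.npz",K=c[0],R=c[1],t=c[2]); cv2.imwrite("pics/w5.png",im)
d=env.get_image("top"); cv2.imwrite("pics/top2.png",d["pixels"][:,:,::-1])
d=env.get_image("scene"); cv2.imwrite("pics/sc2.png",d["pixels"][:,:,::-1])
```

```text
t 24.98 pos [0.5276 0.042  0.2295] phi 1.6442 F [-0.59 -0.55  0.79] w 0.602 g 0.0
```

View pics/w5.png

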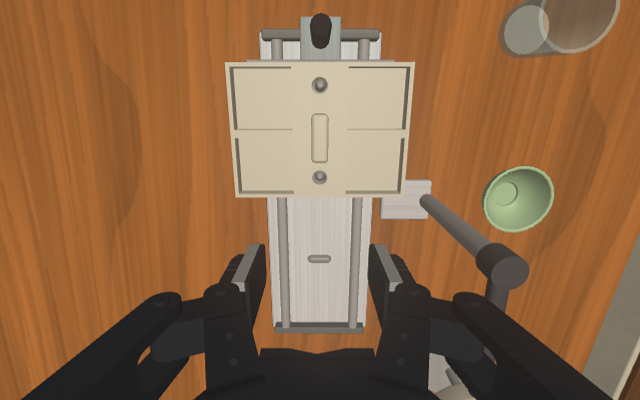

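The tray is seated with both pegs in its holes at (320,85) and (320,177). It stopped at TCP z = 0.0742, where I expected 0.0738. Next I look at the cups.

```bash
cat >> h.py <<'E'
import cv2
def cups(cam="wrist",save=None):
    d=env.get_image(cam); im=d["pixels"][:,:,::-1].copy(); c=tuple(np.array(d[k]) for k in "KRt")
    if save: cv2.imwrite(save,im)
    hsv=cv2.cvtColor(im,cv2.COLOR_BGR2HSV); m=(((hsv[...,0]<7)|(hsv[...,0]>172))&(hsv[...,1]>150)&(hsv[...,2]>50)).astype(np.uint8)
    m=cv2.morphologyEx(m,cv2.MORPH_CLOSE,np.ones((3,3)))
    n,l,stt,cen=cv2.connectedComponentsWithStats(m); th=np.linspace(0,2*np.pi,40)
    out=[]
    for i in range(1,n):
        if stt[i,4]<60: continue
        mask=np.uint8(l==i); hull=cv2.convexHull(cv2.findContours(mask,0,2)[0][0]); mo=cv2.moments(hull)
        if mo["m00"]<30: continue
        g=np.array([mo["m10"],mo["m01"]])/mo["m00"]; X=atz(c,g,.025)
        for _ in range(8):
            pts=np.array([proj(c,X+[.025*np.cos(t),.025*np.sin(t),z]) for t in th for z in (-.024,.025)],np.float32)
            h=cv2.convexHull(pts); q=cv2.moments(h); e=np.array([q["m10"],q["m01"]])/q["m00"]
            X=X+atz(c,g,.025)-atz(c,e,.025)
        out.append(X); print(cam,"cup",X[:2].round(4),"px",g.round(1),"area ratio %.2f"%(mo["m00"]/q["m00"]))
    return out
E
python3 - <<'E'
from h import *
cups("top"); cups("scene"); plan([(.51,.235,.25,1.643)])
E
```

```text
top cup [0.5665 0.2757] px [227.1 200.7] area ratio 0.53
top cup [0.5133 0.3552] px [202.1 217. ] area ratio 0.51
top cup [0.4596 0.2688] px [228.4 233.6] area ratio 0.55
top cup [0.4456 0.3498] px [203.1 238. ] area ratio 0.51
scene cup [0.4996 0.3   ] px [394.4 150. ] area ratio 5.36
scene cup [1.0109 0.1467] px [482.8 290.2] area ratio 0.52
scene cup [1.0109 0.0703] px [463.7 306.5] area ratio 0.52
scene cup [ 1.011  -0.0067] px [443.7 323.8] area ratio 0.53
scene cup [ 1.0113 -0.0832] px [422.8 341.8] area ratio 0.54
scene cup [ 1.0118 -0.1598] px [401.1 360.6] area ratio 0.53
scene cup [ 1.0116 -0.2365] px [378.2 380.1] area ratio 0.54
scene cup [ 1.0043 -0.3046] px [355.  395.8] area ratio 0.21
[0.81, -0.02, -0.08] [0.0, 0.0, 0.0] -> [0.5225 0.1063 0.2378]
[0.81, -0.02, -0.08] [0.0, 0.0, 0.0] -> [0.5161 0.1708 0.2442]
[0.81, -0.02, -0.07] [0.0, 0.0, 0.0] -> [0.5098 0.2353 0.2498]
```

Call:
jog_arm:
  steps:
    - [[0.81, -0.02, -0.08], [0, 0, 0], 0.6]
    - [[0.81, -0.02, -0.08], [0, 0, 0], 0.6]
    - [[0.81, -0.02, -0.08], [0, 0, 0], 0.6]

```text
t: 25.6
tool_pos: [0.5227, 0.1062, 0.2384]
eef_rot: [[-0.074, 0.997, 0.0], [0.997, 0.074, -0.001], [-0.001, -0.0, -1.0]]
wrist_force: [0.5, -1.0, 0.5]
width: 0.798
grip_force: 0.0
```

Call:
jog_arm:
  steps:
    - [[0.81, -0.02, -0.08], [0, 0, 0], 0.6]
    - [[0.81, -0.02, -0.08], [0, 0, 0], 0.6]
    - [[0.81, -0.02, -0.08], [0, 0, 0], 0.6]

```text
t: 25.98
tool_pos: [0.5166, 0.1697, 0.2446]
eef_rot: [[-0.073, 0.997, -0.0], [0.997, 0.073, -0.001], [-0.001, -0.0, -1.0]]
wrist_force: [0.5, -0.1, -0.3]
width: 0.803
grip_force: 0.0
```

Call:
jog_arm:
  steps:
    - [[0.81, -0.02, -0.07], [0, 0, 0], 0.6]
    - [[0.81, -0.02, -0.07], [0, 0, 0], 0.6]
    - [[0.81, -0.02, -0.07], [0, 0, 0], 0.6]
    - [[0.81, -0.02, -0.07], [0, 0, 0], 0.6]
    - [[0.81, -0.02, -0.07], [0, 0, 0], 0.6]

```text
t: 26.6
tool_pos: [0.5104, 0.2338, 0.2503]
eef_rot: [[-0.071, 0.997, -0.0], [0.997, 0.071, -0.0], [-0.0, -0.0, -1.0]]
wrist_force: [-0.7, -0.5, 0.8]
width: 0.8
grip_force: 0.0
```

Run:
```python
from h import *
st(); cups("wrist","pics/w6.png");
```

```text
t 26.60 pos [0.5104 0.2338 0.2503] phi 1.6420 F [-0.73 -0.5   0.76] w 0.800 g 0.0
wrist cup [0.4444 0.3445] px [262.8  63.7] area ratio 0.91
wrist cup [0.5117 0.3495] px [326.7  62.8] area ratio 0.86
wrist cup [0.4582 0.2646] px [273.6 140.9] area ratio 0.89
wrist cup [0.5642 0.271 ] px [367.1 141.7] area ratio 0.90
```

View pics/w6.png

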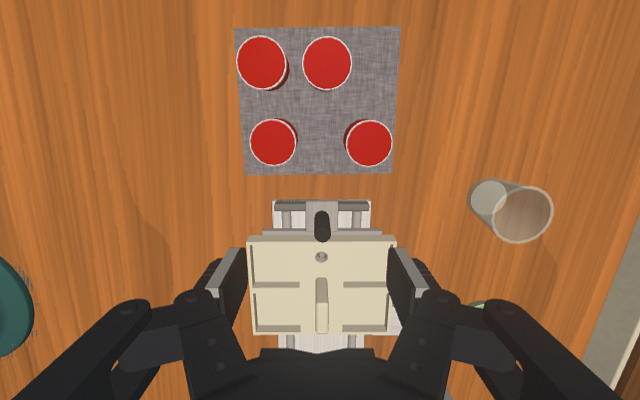

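The wrist view shows four lids at (261,63), (327,63), (273,142) and (369,143). The far-right cup was knocked inward, to about (0.512, 0.350). I'll start with cup A at (0.564, 0.271).

Run:
```python
from h import *
plan([(.564,.2705,.1,1.643),(.564,.2705,.022,1.643)])
print("carry"); plan([(.564,.2705,.1,1.643),(.5841,.0605,.15,1.643),(.5841,.0605,.066,1.643)],start=(.564,.2705,.022,1.643))
```

```text
[0.2, 0.35, 0.94] [0.0, 0.0, 0.0] -> [0.5372 0.2519 0.1751]
[0.21, 0.35, 0.94] [0.0, 0.0, 0.0] -> [0.5639 0.2706 0.0999]
[0.0, 0.0, 0.97] [0.0, 0.0, 0.0] -> [0.5639 0.2706 0.0223]
carry
[0.0, 0.0, -0.98] [0.0, 0.0, 0.0] -> [0.564  0.2705 0.1004]
[-0.88, 0.02, -0.21] [0.0, 0.0, 0.0] -> [0.5707 0.2004 0.1172]
[-0.88, 0.02, -0.2] [0.0, 0.0, 0.0] -> [0.5773 0.1303 0.1332]
[-0.88, 0.02, -0.21] [0.0, 0.0, 0.0] -> [0.584  0.0602 0.15  ]
[0.0, 0.0, 0.52] [0.0, 0.0, 0.0] -> [0.584  0.0602 0.1084]
[0.0, 0.0, 0.53] [0.0, 0.0, 0.0] -> [0.584  0.0602 0.066 ]
```

Call:
jog_arm:
  steps:
    - [[0.2, 0.35, 0.94], [0, 0, 0], 0.6]
    - [[0.2, 0.35, 0.94], [0, 0, 0], 0.6]
    - [[0.2, 0.35, 0.94], [0, 0, 0], 0.6]

```text
t: 27.02
tool_pos: [0.5358, 0.2523, 0.1733]
eef_rot: [[-0.073, 0.997, -0.004], [0.997, 0.073, -0.002], [-0.002, -0.005, -1.0]]
wrist_force: [0.6, 0.1, 1.0]
width: 0.8
grip_force: 0.0
```

Call:
jog_arm:
  steps:
    - [[0.21, 0.35, 0.94], [0, 0, 0], 0.6]
    - [[0.21, 0.35, 0.94], [0, 0, 0], 0.6]
    - [[0.21, 0.35, 0.94], [0, 0, 0], 0.6]
    - [[0.21, 0.35, 0.94], [0, 0, 0], 0.6]
    - [[0.21, 0.35, 0.94], [0, 0, 0], 0.6]

```text
t: 27.65
tool_pos: [0.5647, 0.2722, 0.1026]
eef_rot: [[-0.073, 0.997, 0.003], [0.997, 0.073, 0.001], [0.001, 0.003, -1.0]]
wrist_force: [0.5, -1.0, 0.3]
width: 0.8
grip_force: 0.0
```

Call:
jog_arm:
  steps:
    - [[0, 0, 0.5], [0, 0, 0], 0.6]
    - [[0, 0, 0.97], [0, 0, 0], 0.6]
    - [[0, 0, 0.97], [0, 0, 0], 0.6]
    - [[0, 0, 0.97], [0, 0, 0], 0]
    - [[0, 0, 0.97], [0, 0, 0], -1]
    - [[0, 0, 0.97], [0, 0, 0], -1]
    - [[0, 0, 0.97], [0, 0, 0], -1]
    - [[0, 0, 0.97], [0, 0, 0], -1]
    - [[0, 0, 0.97], [0, 0, 0], -1]

```text
t: 28.78
tool_pos: [0.5656, 0.2726, 0.025]
eef_rot: [[-0.073, 0.997, 0.004], [0.997, 0.073, 0.002], [0.001, 0.004, -1.0]]
wrist_force: [0.3, -0.0, 7.4]
width: 0.568
grip_force: 62.6
```

Call:
jog_arm:
  steps:
    - [[0, 0, -0.3], [0, 0, 0], -1]
    - [[0, 0, -0.7], [0, 0, 0], -1]
    - [[0, 0, -1], [0, 0, 0], -1]
    - [[0, 0, -1], [0, 0, 0], -1]

```text
t: 29.28
tool_pos: [0.5657, 0.2727, 0.1054]
eef_rot: [[-0.073, 0.997, 0.005], [0.997, 0.073, 0.002], [0.002, 0.005, -1.0]]
wrist_force: [0.5, -0.5, -1.0]
width: 0.564
grip_force: 62.1
```

Run:
```python
from h import *
st();plan([(.5841,.0605,.15,1.643),(.5841,.0605,.066,1.643)])
```

```text
t 29.27 pos [0.5657 0.2727 0.1054] phi 1.6436 F [ 0.49 -0.52 -0.98] w 0.564 g 62.1
[-0.89, 0.01, -0.19] [0.0, 0.0, 0.0] -> [0.5716 0.2017 0.1205]
[-0.88, 0.02, -0.18] [0.0, 0.0, 0.0] -> [0.5782 0.1316 0.1348]
[-0.89, 0.01, -0.19] [0.01, 0.0, 0.0] -> [0.5841 0.0606 0.1498]
[0.0, 0.0, 0.52] [0.0, 0.0, 0.0] -> [0.584  0.0607 0.1082]
[0.0, 0.0, 0.53] [0.0, 0.0, 0.0] -> [0.5839 0.0607 0.0658]
```

Call:
jog_arm:
  steps:
    - [[-0.89, 0.01, -0.3], [0, 0, 0], -1]
    - [[-0.89, 0.01, -0.3], [0, 0, 0], -1]
    - [[-0.89, 0.01, -0.3], [0, 0, 0], -1]
    - [[-0.89, 0.01, -0.3], [0, 0, 0], -1]

```text
t: 29.78
tool_pos: [0.5689, 0.2014, 0.1253]
eef_rot: [[-0.073, 0.997, -0.002], [0.997, 0.073, 0.0], [0.0, -0.002, -1.0]]
wrist_force: [-0.4, 0.1, -1.4]
width: 0.567
grip_force: 62.1
```

Call:
jog_arm:
  steps:
    - [[-0.88, 0.02, -0.2], [0, 0, 0], -1]
    - [[-0.88, 0.02, -0.2], [0, 0, 0], -1]
    - [[-0.88, 0.02, -0.2], [0, 0, 0], -1]
    - [[-0.88, 0.02, -0.2], [0, 0, 0], -1]

```text
t: 30.28
tool_pos: [0.5759, 0.132, 0.1417]
eef_rot: [[-0.074, 0.997, -0.001], [0.997, 0.074, 0.0], [0.0, -0.001, -1.0]]
wrist_force: [0.5, -0.6, -1.0]
width: 0.568
grip_force: 62.1
```

Call:
jog_arm:
  steps:
    - [[-0.87, 0.01, 0], [0, 0, 0], -1]
    - [[-0.87, 0.01, 0], [0, 0, 0], -1]
    - [[-0.87, 0.01, 0], [0, 0, 0], -1]
    - [[-0.87, 0.01, 0], [0, 0, 0], -1]
    - [[-0.87, 0.01, 0], [0, 0, 0], -1]
    - [[-0.87, 0.01, 0], [0, 0, 0], -1]

```text
t: 31.02
tool_pos: [0.5822, 0.0622, 0.1425]
eef_rot: [[-0.074, 0.997, -0.0], [0.997, 0.074, 0.0], [0.0, -0.0, -1.0]]
wrist_force: [-0.4, -0.4, -1.2]
width: 0.563
grip_force: 62.1
```

Run:
```python
from h import *
st();plan([(.5841,.0615,.085,1.643),(.5841,.0615,.068,1.643)],dec=3)
```

```text
t 31.02 pos [0.5822 0.0622 0.1425] phi 1.6446 F [-0.42 -0.43 -1.25] w 0.563 g 62.1
[-0.011, 0.023, 0.718] [0.0, 0.0, 0.002] -> [0.5841 0.0615 0.085 ]
[0.0, 0.0, 0.213] [0.0, 0.0, 0.0] -> [0.5841 0.0615 0.068 ]
```

Call:
jog_arm:
  steps:
    - [[-0.011, 0.023, 0.4], [0, 0, 0], -1]
    - [[-0.011, 0.023, 0.65], [0, 0, 0], -1]
    - [[-0.011, 0.023, 0.8], [0, 0, 0], -1]
    - [[-0.011, 0.023, 0.88], [0, 0, 0], -1]
    - [[-0.011, 0.023, 0.92], [0, 0, 0], -1]
    - [[-0.011, 0.023, 0.92], [0, 0, 0], -1]

```text
t: 31.78
tool_pos: [0.5848, 0.0607, 0.0696]
eef_rot: [[-0.073, 0.997, 0.001], [0.997, 0.073, 0.0], [-0.0, 0.001, -1.0]]
wrist_force: [0.6, -0.1, -0.4]
width: 0.566
grip_force: 62.3
```

Call:
jog_arm:
  steps:
    - [[0, 0, 0.01], [0, 0, 0], 0]
    - [[0, 0, 0.01], [0, 0, 0], 0.35]
    - [[0, 0, 0.01], [0, 0, 0], 0.4]
    - [[0, 0, -0.5], [0, 0, 0], 0.4]
    - [[0, 0, -1], [0, 0, 0], 0.4]
    - [[0, 0, -1], [0, 0, 0], 0.4]
    - [[0, 0, -1], [0, 0, 0], 0.4]

```text
t: 32.65
tool_pos: [0.5839, 0.0607, 0.1487]
eef_rot: [[-0.073, 0.997, -0.0], [0.997, 0.073, 0.0], [0.0, -0.0, -1.0]]
wrist_force: [-0.1, -0.1, -0.1]
width: 0.697
grip_force: 0.0
```

Run:
```python
from h import *
st();plan([(.4582,.265,.1,1.643),(.4582,.265,.022,1.643)])
```

```text
t 32.65 pos [0.5839 0.0607 0.1487] phi 1.6436 F [-0.08 -0.08 -0.14] w 0.697 g 0.0
[0.89, -0.46, 0.2] [0.0, 0.0, 0.0] -> [0.542  0.129  0.1327]
[0.88, -0.46, 0.21] [0.0, 0.0, 0.0] -> [0.5002 0.1965 0.1159]
[0.89, -0.46, 0.2] [0.0, 0.0, 0.0] -> [0.4583 0.2649 0.1   ]
[0.0, 0.0, 0.97] [0.0, 0.0, 0.0] -> [0.4583 0.2649 0.0224]
```

Call:
jog_arm:
  steps:
    - [[0.89, -0.46, 0], [0, 0, 0], 0.6]
    - [[0.89, -0.46, 0], [0, 0, 0], 0.6]
    - [[0.89, -0.46, 0], [0, 0, 0], 0.6]
    - [[0.89, -0.46, 0], [0, 0, 0], 0.6]

```text
t: 33.15
tool_pos: [0.5425, 0.1284, 0.1484]
eef_rot: [[-0.073, 0.997, -0.0], [0.997, 0.073, -0.001], [-0.001, -0.0, -1.0]]
wrist_force: [-0.2, -0.3, 0.2]
width: 0.801
grip_force: 0.0
```

Call:
jog_arm:
  steps:
    - [[0.88, -0.46, 0.3], [0, 0, 0], 0.6]
    - [[0.88, -0.46, 0.3], [0, 0, 0], 0.6]
    - [[0.88, -0.46, 0.3], [0, 0, 0], 0.6]
    - [[0.88, -0.46, 0.3], [0, 0, 0], 0.6]

```text
t: 33.65
tool_pos: [0.5016, 0.1959, 0.1253]
eef_rot: [[-0.072, 0.997, 0.001], [0.997, 0.072, -0.0], [-0.0, 0.001, -1.0]]
wrist_force: [0.2, 0.0, -0.1]
width: 0.8
grip_force: 0.0
```

Call:
jog_arm:
  steps:
    - [[0.89, -0.46, 0.31], [0, 0, 0], 0.6]
    - [[0.89, -0.46, 0.31], [0, 0, 0], 0.6]
    - [[0.89, -0.46, 0.31], [0, 0, 0], 0.6]
    - [[0.89, -0.46, 0.31], [0, 0, 0], 0.6]
    - [[0.89, -0.46, 0.31], [0, 0, 0], 0.6]

```text
t: 34.28
tool_pos: [0.4598, 0.2642, 0.1008]
eef_rot: [[-0.071, 0.997, 0.001], [0.997, 0.071, 0.0], [0.0, 0.001, -1.0]]
wrist_force: [-0.2, -0.4, 0.0]
width: 0.8
grip_force: 0.0
```

Run:
```python
from h import *
st(); cups("wrist","pics/w7.png"); cups("top"); plan([(.4582,.265,.022,1.643)])
```

```text
t 34.27 pos [0.4598 0.2642 0.1008] phi 1.6422 F [-0.22 -0.43  0.03] w 0.800 g 0.0
wrist cup [0.4442 0.3446] px [301.4  89.6] area ratio 0.92
wrist cup [0.5144 0.3493] px [415.3  90.8] area ratio 0.81
wrist cup [0.488  0.3441] px [373.9  96.2] area ratio 0.14
wrist cup [0.4566 0.2865] px [315.6 183. ] area ratio 0.20
wrist cup [0.4586 0.2596] px [315.8 218.3] area ratio 0.77
top cup [0.5919 0.0634] px [292.6 193. ] area ratio 0.59
top cup [0.4597 0.2581] px [231.8 233.6] area ratio 0.22
[0.01, -0.02, 0.98] [0.0, 0.0, 0.0] -> [0.4579 0.265  0.0222]
```

Call:
jog_arm:
  steps:
    - [[0.01, -0.02, 0.5], [0, 0, 0], 0.6]
    - [[0.01, -0.02, 0.96], [0, 0, 0], 0.6]
    - [[0.01, -0.02, 0.96], [0, 0, 0], 0.6]
    - [[0.01, -0.02, 0.96], [0, 0, 0], 0]
    - [[0.01, -0.02, 0.96], [0, 0, 0], -1]
    - [[0.01, -0.02, 0.96], [0, 0, 0], -1]
    - [[0.01, -0.02, 0.96], [0, 0, 0], -1]
    - [[0.01, -0.02, 0.96], [0, 0, 0], -1]
    - [[0.01, -0.02, 0.96], [0, 0, 0], -1]

```text
t: 35.5
tool_pos: [0.4584, 0.2663, 0.025]
eef_rot: [[-0.073, 0.997, 0.003], [0.997, 0.073, 0.001], [0.001, 0.003, -1.0]]
wrist_force: [-0.3, -1.1, 6.8]
width: 0.571
grip_force: 62.5
```

Call:
jog_arm:
  steps:
    - [[0, 0, -0.3], [0, 0, 0], -1]
    - [[0, 0, -0.7], [0, 0, 0], -1]
    - [[0, 0, -1], [0, 0, 0], -1]
    - [[0, 0, -1], [0, 0, 0], -1]

```text
t: 36.0
tool_pos: [0.4585, 0.2665, 0.1055]
eef_rot: [[-0.073, 0.997, 0.004], [0.997, 0.073, 0.002], [0.002, 0.005, -1.0]]
wrist_force: [0.1, -0.3, -0.2]
width: 0.562
grip_force: 62.1
```

Run:
```python
from h import *
st();plan([(.4723,.0525,.145,1.643)])
```

```text
t 36.00 pos [0.4585 0.2665 0.1055] phi 1.6437 F [ 0.13 -0.29 -0.24] w 0.562 g 62.1
[-0.89, -0.01, -0.17] [0.0, 0.0, 0.0] -> [0.4629 0.1954 0.119 ]
[-0.9, 0.0, -0.16] [0.0, 0.0, 0.0] -> [0.4681 0.1235 0.1316]
[-0.89, -0.01, -0.17] [0.01, 0.0, 0.0] -> [0.4724 0.0524 0.1451]
```

Call:
jog_arm:
  steps:
    - [[-0.89, -0.01, -0.3], [0, 0, 0], -1]
    - [[-0.89, -0.01, -0.3], [0, 0, 0], -1]
    - [[-0.89, -0.01, -0.3], [0, 0, 0], -1]
    - [[-0.89, -0.01, -0.3], [0, 0, 0], -1]

```text
t: 36.5
tool_pos: [0.4607, 0.195, 0.1262]
eef_rot: [[-0.073, 0.997, -0.002], [0.997, 0.073, 0.0], [0.0, -0.001, -1.0]]
wrist_force: [0.4, 0.2, -0.6]
width: 0.569
grip_force: 62.2
```

Call:
jog_arm:
  steps:
    - [[-0.9, 0, -0.2], [0, 0, 0], -1]
    - [[-0.9, 0, -0.2], [0, 0, 0], -1]
    - [[-0.9, 0, -0.2], [0, 0, 0], -1]
    - [[-0.9, 0, -0.2], [0, 0, 0], -1]

```text
t: 37.0
tool_pos: [0.4662, 0.1237, 0.1427]
eef_rot: [[-0.073, 0.997, -0.001], [0.997, 0.073, 0.0], [0.001, -0.001, -1.0]]
wrist_force: [-1.1, -0.0, -1.5]
width: 0.564
grip_force: 62.2
```

Call:
jog_arm:
  steps:
    - [[-0.87, -0.01, 0], [0, 0, 0], -1]
    - [[-0.87, -0.01, 0], [0, 0, 0], -1]
    - [[-0.87, -0.01, 0], [0, 0, 0], -1]
    - [[-0.87, -0.01, 0], [0, 0, 0], -1]
    - [[-0.87, -0.01, 0], [0, 0, 0], -1]
    - [[-0.87, -0.01, 0], [0, 0, 0], -1]

```text
t: 37.75
tool_pos: [0.4707, 0.0539, 0.1432]
eef_rot: [[-0.074, 0.997, -0.0], [0.997, 0.074, 0.0], [0.0, -0.0, -1.0]]
wrist_force: [0.3, -0.4, -1.1]
width: 0.562
grip_force: 62.2
```

Run:
```python
from h import *
st();plan([(.4723,.0537,.09,1.643),(.4723,.0537,.069,1.643)],dec=3)
```

```text
t 37.75 pos [0.4707 0.0539 0.1432] phi 1.6447 F [ 0.26 -0.44 -1.1 ] w 0.562 g 62.2
[-0.004, 0.02, 0.665] [0.0, 0.0, 0.002] -> [0.4723 0.0537 0.09  ]
[0.0, 0.0, 0.263] [0.0, 0.0, 0.0] -> [0.4723 0.0537 0.069 ]
```

Call:
jog_arm:
  steps:
    - [[-0.004, 0.02, 0.4], [0, 0, 0], -1]
    - [[-0.004, 0.02, 0.65], [0, 0, 0], -1]
    - [[-0.004, 0.02, 0.8], [0, 0, 0], -1]
    - [[-0.004, 0.02, 0.88], [0, 0, 0], -1]
    - [[-0.004, 0.02, 0.93], [0, 0, 0], -1]
    - [[-0.004, 0.02, 0.93], [0, 0, 0], -1]

```text
t: 38.5
tool_pos: [0.473, 0.053, 0.0694]
eef_rot: [[-0.073, 0.997, 0.001], [0.997, 0.073, 0.0], [-0.0, 0.001, -1.0]]
wrist_force: [-0.3, -0.6, -1.6]
width: 0.568
grip_force: 62.2
```

Call:
jog_arm:
  steps:
    - [[0, 0, 0.01], [0, 0, 0], 0]
    - [[0, 0, 0.01], [0, 0, 0], 0.35]
    - [[0, 0, 0.01], [0, 0, 0], 0.4]
    - [[0, 0, -0.5], [0, 0, 0], 0.4]
    - [[0, 0, -1], [0, 0, 0], 0.4]
    - [[0, 0, -1], [0, 0, 0], 0.4]
    - [[0, 0, -1], [0, 0, 0], 0.4]

```text
t: 39.38
tool_pos: [0.472, 0.053, 0.1485]
eef_rot: [[-0.073, 0.997, -0.0], [0.997, 0.073, -0.0], [-0.0, -0.0, -1.0]]
wrist_force: [-0.1, 0.7, -0.4]
width: 0.7
grip_force: 0.0
```

Run:
```python
from h import *
st();plan([(.513,.35,.1,2.43)])
```

```text
t 39.38 pos [0.472  0.053  0.1485] phi 1.6436 F [-0.08  0.69 -0.44] w 0.700 g 0.0
[0.92, 0.2, 0.15] [0.0, 0.0, -0.25] -> [0.4826 0.1275 0.1365]
[0.86, 0.36, 0.15] [0.0, 0.0, -0.25] -> [0.4921 0.2015 0.1245]
[0.77, 0.54, 0.15] [0.0, 0.0, -0.25] -> [0.5031 0.276  0.1125]
[0.65, 0.67, 0.16] [0.0, 0.0, -0.25] -> [0.5134 0.3499 0.0997]
```

Call:
jog_arm:
  steps:
    - [[0.92, 0.2, 0], [0, 0, -0.25], 0.6]
    - [[0.92, 0.2, 0], [0, 0, -0.25], 0.6]
    - [[0.92, 0.2, 0], [0, 0, -0.25], 0.6]
    - [[0.92, 0.2, 0], [0, 0, -0.25], 0.6]

```text
t: 39.88
tool_pos: [0.4821, 0.1267, 0.1478]
eef_rot: [[-0.265, 0.964, -0.002], [0.964, 0.265, -0.001], [-0.0, -0.002, -1.0]]
wrist_force: [-0.3, 0.3, 0.9]
width: 0.803
grip_force: 0.0
```

Call:
jog_arm:
  steps:
    - [[0.86, 0.36, 0.2], [0, 0, -0.25], 0.6]
    - [[0.86, 0.36, 0.2], [0, 0, -0.25], 0.6]
    - [[0.86, 0.36, 0.2], [0, 0, -0.25], 0.6]
    - [[0.86, 0.36, 0.2], [0, 0, -0.25], 0.6]

```text
t: 40.38
tool_pos: [0.4923, 0.2003, 0.1329]
eef_rot: [[-0.447, 0.894, -0.0], [0.894, 0.447, -0.001], [-0.001, -0.001, -1.0]]
wrist_force: [0.8, -0.8, -0.1]
width: 0.798
grip_force: 0.0
```

Call:
jog_arm:
  steps:
    - [[0.77, 0.54, 0.2], [0, 0, -0.25], 0.6]
    - [[0.77, 0.54, 0.2], [0, 0, -0.25], 0.6]
    - [[0.77, 0.54, 0.2], [0, 0, -0.25], 0.6]
    - [[0.77, 0.54, 0.2], [0, 0, -0.25], 0.6]
    - [[0.77, 0.54, 0.2], [0, 0, -0.25], 0.6]

```text
t: 41.0
tool_pos: [0.5035, 0.2748, 0.1172]
eef_rot: [[-0.613, 0.79, 0.0], [0.79, 0.613, -0.0], [-0.0, 0.0, -1.0]]
wrist_force: [0.3, -1.5, 0.6]
width: 0.798
grip_force: 0.0
```

Run:
```python
from h import *
st(); cups("wrist","pics/w8.png"); plan([(.513,.35,.1,2.43),(.513,.35,.022,2.43)])
```

```text
t 41.00 pos [0.5035 0.2748 0.1172] phi 2.2309 F [ 0.32 -1.48  0.6 ] w 0.798 g 0.0
wrist cup [0.4442 0.3447] px [312.4  75.1] area ratio 0.92
wrist cup [0.4891 0.3416] px [362.8 123.5] area ratio 0.12
wrist cup [0.5141 0.3496] px [395.9 136.1] area ratio 0.82
wrist cup [0.4927 0.0292] px [152.5 389.7] area ratio 0.07
[0.67, 0.67, 0.22] [0.0, 0.0, -0.25] -> [0.513  0.3502 0.0996]
[0.0, 0.0, 0.97] [0.0, 0.0, 0.0] -> [0.513  0.3502 0.022 ]
```

Call:
jog_arm:
  steps:
    - [[0.67, 0.67, 0.22], [0, 0, -0.25], 0.6]
    - [[0.67, 0.67, 0.22], [0, 0, -0.25], 0.6]
    - [[0.67, 0.67, 0.22], [0, 0, -0.25], 0.6]
    - [[0.67, 0.67, 0.22], [0, 0, -0.25], 0.6]
    - [[0.67, 0.67, 0.22], [0, 0, -0.25], 0.6]

```text
t: 41.68
tool_pos: [0.5128, 0.3501, 0.0996]
eef_rot: [[-0.756, 0.655, 0.0], [0.655, 0.756, -0.0], [-0.0, -0.0, -1.0]]
wrist_force: [0.6, 0.0, -0.6]
width: 0.803
grip_force: 0.0
```

Run:
```python
from h import *
st(); plan([(.5125,.35,.022,2.43)])
```

```text
t 41.67 pos [0.5128 0.3501 0.0996] phi 2.4276 F [ 0.56  0.03 -0.65] w 0.803 g 0.0
[0.0, 0.0, 0.97] [0.0, 0.0, 0.0] -> [0.5128 0.3501 0.022 ]
```

Call:
jog_arm:
  steps:
    - [[0, 0, 0.5], [0, 0, 0], 0.6]
    - [[0, 0, 0.96], [0, 0, 0], 0.6]
    - [[0, 0, 0.96], [0, 0, 0], 0.6]
    - [[0, 0, 0.96], [0, 0, 0], 0]
    - [[0, 0, 0.96], [0, 0, 0], -1]
    - [[0, 0, 0.96], [0, 0, 0], -1]
    - [[0, 0, 0.96], [0, 0, 0], -1]
    - [[0, 0, 0.96], [0, 0, 0], -1]
    - [[0, 0, 0.96], [0, 0, 0], -1]

```text
t: 42.8
tool_pos: [0.5141, 0.352, 0.0244]
eef_rot: [[-0.757, 0.654, 0.003], [0.654, 0.757, 0.001], [-0.001, 0.003, -1.0]]
wrist_force: [-0.4, -0.7, 6.0]
width: 0.57
grip_force: 62.6
```

Call:
jog_arm:
  steps:
    - [[0, 0, -0.3], [0, 0, 0], -1]
    - [[0, 0, -0.7], [0, 0, 0], -1]
    - [[0, 0, -1], [0, 0, 0], -1]
    - [[0, 0, -1], [0, 0, 0], -1]

```text
t: 43.3
tool_pos: [0.5144, 0.3524, 0.105]
eef_rot: [[-0.757, 0.654, 0.004], [0.654, 0.757, 0.003], [-0.001, 0.005, -1.0]]
wrist_force: [0.7, -0.4, -0.3]
width: 0.566
grip_force: 62.1
```

Run:
```python
from h import *
st();plan([(.5793,.1263,.145,1.643)])
```

```text
t 43.30 pos [0.5144 0.3524 0.105 ] phi 2.4291 F [ 0.68 -0.38 -0.25] w 0.566 g 62.1
[-0.82, -0.54, -0.17] [0.0, 0.0, 0.33] -> [0.5358 0.2768 0.1185]
[-0.93, -0.3, -0.17] [0.0, 0.0, 0.34] -> [0.5578 0.2017 0.132 ]
[-0.98, -0.05, -0.16] [0.01, 0.0, 0.33] -> [0.5795 0.1263 0.1447]
```

Call:
jog_arm:
  steps:
    - [[-0.82, -0.54, -0.3], [0, 0, 0.33], -1]
    - [[-0.82, -0.54, -0.3], [0, 0, 0.33], -1]
    - [[-0.82, -0.54, -0.3], [0, 0, 0.33], -1]
    - [[-0.82, -0.54, -0.3], [0, 0, 0.33], -1]

```text
t: 43.8
tool_pos: [0.5332, 0.2757, 0.125]
eef_rot: [[-0.564, 0.825, -0.002], [0.825, 0.564, -0.0], [0.001, -0.002, -1.0]]
wrist_force: [0.2, 1.2, -1.5]
width: 0.569
grip_force: 62.3
```

Call:
jog_arm:
  steps:
    - [[-0.93, -0.3, -0.2], [0, 0, 0.34], -1]
    - [[-0.93, -0.3, -0.2], [0, 0, 0.34], -1]
    - [[-0.93, -0.3, -0.2], [0, 0, 0.34], -1]
    - [[-0.93, -0.3, -0.2], [0, 0, 0.34], -1]

```text
t: 44.3
tool_pos: [0.5555, 0.2017, 0.1416]
eef_rot: [[-0.328, 0.945, -0.001], [0.945, 0.328, 0.0], [0.001, -0.001, -1.0]]
wrist_force: [0.4, -0.5, -1.3]
width: 0.567
grip_force: 62.2
```

Call:
jog_arm:
  steps:
    - [[-0.98, -0.05, 0], [0, 0, 0.33], -1]
    - [[-0.98, -0.05, 0], [0, 0, 0.33], -1]
    - [[-0.98, -0.05, 0], [0, 0, 0.33], -1]
    - [[-0.98, -0.05, 0], [0, 0, 0.33], -1]
    - [[-0.98, -0.05, 0], [0, 0, 0.33], -1]
    - [[-0.98, -0.05, 0], [0, 0, 0.33], -1]

```text
t: 45.05
tool_pos: [0.5778, 0.1261, 0.1424]
eef_rot: [[-0.074, 0.997, -0.0], [0.997, 0.074, 0.0], [0.0, -0.0, -1.0]]
wrist_force: [-0.4, 0.7, -0.2]
width: 0.563
grip_force: 62.2
```

Run:
```python
from h import *
st();plan([(.5793,.1263,.069,1.643)],dec=3)
```

```text
t 45.05 pos [0.5778 0.1261 0.1424] phi 1.6453 F [-0.42  0.74 -0.21] w 0.563 g 62.2
[0.001, 0.019, 0.918] [0.0, 0.0, 0.003] -> [0.5793 0.1263 0.069 ]
```

Call:
jog_arm:
  steps:
    - [[0, 0.019, 0.4], [0, 0, 0], -1]
    - [[0, 0.019, 0.65], [0, 0, 0], -1]
    - [[0, 0.019, 0.8], [0, 0, 0], -1]
    - [[0, 0.019, 0.88], [0, 0, 0], -1]
    - [[0, 0.019, 0.92], [0, 0, 0], -1]
    - [[0, 0.019, 0.92], [0, 0, 0], -1]

```text
t: 45.8
tool_pos: [0.58, 0.1254, 0.0693]
eef_rot: [[-0.073, 0.997, 0.001], [0.997, 0.073, 0.0], [0.0, 0.001, -1.0]]
wrist_force: [-0.2, 0.3, -0.7]
width: 0.565
grip_force: 62.2
```

Call:
jog_arm:
  steps:
    - [[0, 0, 0.01], [0, 0, 0], 0]
    - [[0, 0, 0.01], [0, 0, 0], 0.35]
    - [[0, 0, 0.01], [0, 0, 0], 0.4]
    - [[0, 0, -0.5], [0, 0, 0], 0.4]
    - [[0, 0, -1], [0, 0, 0], 0.4]
    - [[0, 0, -1], [0, 0, 0], 0.4]
    - [[0, 0, -1], [0, 0, 0], 0.4]

```text
t: 46.68
tool_pos: [0.5794, 0.1253, 0.1489]
eef_rot: [[-0.073, 0.997, 0.0], [0.997, 0.073, 0.0], [0.0, 0.0, -1.0]]
wrist_force: [-0.6, -0.5, -0.3]
width: 0.703
grip_force: 0.0
```

Run:
```python
from h import *
st();plan([(.4440,.3452,.1,1.643)])
```

```text
t 46.67 pos [0.5794 0.1253 0.1489] phi 1.6436 F [-0.56 -0.49 -0.27] w 0.703 g 0.0
[0.95, -0.5, 0.2] [0.0, 0.0, 0.0] -> [0.534  0.1982 0.1329]
[0.96, -0.49, 0.21] [0.0, 0.0, 0.0] -> [0.4893 0.272  0.1161]
[0.95, -0.5, 0.2] [0.0, 0.0, 0.0] -> [0.4439 0.3448 0.1001]
```

Call:
jog_arm:
  steps:
    - [[0.95, -0.5, 0], [0, 0, 0], 0.6]
    - [[0.95, -0.5, 0], [0, 0, 0], 0.6]
    - [[0.95, -0.5, 0], [0, 0, 0], 0.6]
    - [[0.95, -0.5, 0], [0, 0, 0], 0.6]

```text
t: 47.18
tool_pos: [0.5338, 0.1976, 0.1478]
eef_rot: [[-0.073, 0.997, -0.001], [0.997, 0.073, -0.001], [-0.001, -0.002, -1.0]]
wrist_force: [-0.2, -0.5, -0.3]
width: 0.805
grip_force: 0.0
```

Call:
jog_arm:
  steps:
    - [[0.96, -0.49, 0.3], [0, 0, 0], 0.6]
    - [[0.96, -0.49, 0.3], [0, 0, 0], 0.6]
    - [[0.96, -0.49, 0.3], [0, 0, 0], 0.6]
    - [[0.96, -0.49, 0.3], [0, 0, 0], 0.6]

```text
t: 47.68
tool_pos: [0.4904, 0.2711, 0.1249]
eef_rot: [[-0.072, 0.997, 0.0], [0.997, 0.072, -0.0], [-0.001, 0.0, -1.0]]
wrist_force: [0.3, -0.6, -0.6]
width: 0.8
grip_force: 0.0
```

Call:
jog_arm:
  steps:
    - [[0.95, -0.5, 0.31], [0, 0, 0], 0.6]
    - [[0.95, -0.5, 0.31], [0, 0, 0], 0.6]
    - [[0.95, -0.5, 0.31], [0, 0, 0], 0.6]
    - [[0.95, -0.5, 0.31], [0, 0, 0], 0.6]
    - [[0.95, -0.5, 0.31], [0, 0, 0], 0.6]

```text
t: 48.3
tool_pos: [0.4453, 0.344, 0.1007]
eef_rot: [[-0.071, 0.997, 0.001], [0.997, 0.071, 0.0], [0.0, 0.001, -1.0]]
wrist_force: [-0.1, -0.3, 0.2]
width: 0.799
grip_force: 0.0
```

Run:
```python
from h import *
st(); cups(); cups("top","pics/top3.png"); plan([(.4440,.3450,.022,1.643)])
```

```text
t 48.30 pos [0.4453 0.344  0.1007] phi 1.6420 F [-0.09 -0.25  0.17] w 0.799 g 0.0
wrist cup [0.4423 0.3668] px [315.9 182.4] area ratio 0.19
wrist cup [0.4444 0.3396] px [316.3 218.2] area ratio 0.77
top cup [0.5919 0.0634] px [292.6 193. ] area ratio 0.59
top cup [0.587  0.1318] px [271.6 194.5] area ratio 0.60
top cup [0.4756 0.0557] px [294.6 228.6] area ratio 0.66
top cup [0.4445 0.3464] px [204.1 238.3] area ratio 0.40
[0.01, -0.01, 0.98] [0.0, 0.0, 0.0] -> [0.4442 0.345  0.0221]
```

Call:
jog_arm:
  steps:
    - [[0, -0.02, 0.5], [0, 0, 0], 0.6]
    - [[0, -0.02, 0.96], [0, 0, 0], 0.6]
    - [[0, -0.02, 0.96], [0, 0, 0], 0.6]
    - [[0, -0.02, 0.96], [0, 0, 0], 0]
    - [[0, -0.02, 0.96], [0, 0, 0], -1]
    - [[0, -0.02, 0.96], [0, 0, 0], -1]
    - [[0, -0.02, 0.96], [0, 0, 0], -1]
    - [[0, -0.02, 0.96], [0, 0, 0], -1]
    - [[0, -0.02, 0.96], [0, 0, 0], -1]

```text
t: 49.52
tool_pos: [0.4438, 0.3457, 0.0251]
eef_rot: [[-0.073, 0.997, 0.003], [0.997, 0.073, 0.002], [0.002, 0.003, -1.0]]
wrist_force: [1.0, -0.5, 6.2]
width: 0.563
grip_force: 62.4
```

Call:
jog_arm:
  steps:
    - [[0, 0, -0.3], [0, 0, 0], -1]
    - [[0, 0, -0.7], [0, 0, 0], -1]
    - [[0, 0, -1], [0, 0, 0], -1]
    - [[0, 0, -1], [0, 0, 0], -1]

```text
t: 50.02
tool_pos: [0.444, 0.346, 0.1057]
eef_rot: [[-0.073, 0.997, 0.004], [0.997, 0.073, 0.003], [0.003, 0.004, -1.0]]
wrist_force: [0.3, 0.4, -0.9]
width: 0.562
grip_force: 62.1
```

Run:
```python
from h import *
st();plan([(.4675,.1183,.145,1.643)])
```

```text
t 50.02 pos [0.444  0.346  0.1057] phi 1.6437 F [ 0.29  0.43 -0.94] w 0.562 g 62.1
[-0.95, 0.03, -0.17] [0.0, 0.0, 0.0] -> [0.4519 0.2703 0.1191]
[-0.96, 0.03, -0.16] [0.0, 0.0, 0.0] -> [0.4598 0.1938 0.1317]
[-0.95, 0.03, -0.17] [0.01, 0.0, 0.0] -> [0.4677 0.1182 0.1451]
```

Call:
jog_arm:
  steps:
    - [[-0.95, 0.03, -0.3], [0, 0, 0], -1]
    - [[-0.95, 0.03, -0.3], [0, 0, 0], -1]
    - [[-0.95, 0.03, -0.3], [0, 0, 0], -1]
    - [[-0.95, 0.03, -0.3], [0, 0, 0], -1]

```text
t: 50.52
tool_pos: [0.4499, 0.2696, 0.1264]
eef_rot: [[-0.072, 0.997, -0.001], [0.997, 0.072, 0.0], [0.0, -0.001, -1.0]]
wrist_force: [-0.6, -0.0, -1.3]
width: 0.568
grip_force: 62.1
```

Call:
jog_arm:
  steps:
    - [[-0.96, 0.03, -0.2], [0, 0, 0], -1]
    - [[-0.96, 0.03, -0.2], [0, 0, 0], -1]
    - [[-0.96, 0.03, -0.2], [0, 0, 0], -1]
    - [[-0.96, 0.03, -0.2], [0, 0, 0], -1]

```text
t: 51.02
tool_pos: [0.4582, 0.1937, 0.1428]
eef_rot: [[-0.073, 0.997, -0.001], [0.997, 0.073, 0.001], [0.001, -0.001, -1.0]]
wrist_force: [-0.0, -0.2, -1.0]
width: 0.565
grip_force: 62.1
```

Call:
jog_arm:
  steps:
    - [[-0.95, 0.03, 0], [0, 0, 0], -1]
    - [[-0.95, 0.03, 0], [0, 0, 0], -1]
    - [[-0.95, 0.03, 0], [0, 0, 0], -1]
    - [[-0.95, 0.03, 0], [0, 0, 0], -1]
    - [[-0.95, 0.03, 0], [0, 0, 0], -1]
    - [[-0.95, 0.03, 0], [0, 0, 0], -1]

```text
t: 51.78
tool_pos: [0.4662, 0.1178, 0.1433]
eef_rot: [[-0.074, 0.997, -0.0], [0.997, 0.074, 0.0], [0.0, -0.0, -1.0]]
wrist_force: [0.7, 0.1, -0.3]
width: 0.571
grip_force: 62.1
```

Run:
```python
from h import *
st();plan([(.4675,.1188,.069,1.643)],dec=3)
```

```text
t 51.77 pos [0.4662 0.1178 0.1433] phi 1.6447 F [ 0.68  0.15 -0.32] w 0.571 g 62.1
[0.011, 0.017, 0.928] [0.0, 0.0, 0.002] -> [0.4675 0.1188 0.069 ]
```

Call:
jog_arm:
  steps:
    - [[0.01, 0.017, 0.4], [0, 0, 0], -1]
    - [[0.01, 0.017, 0.65], [0, 0, 0], -1]
    - [[0.01, 0.017, 0.8], [0, 0, 0], -1]
    - [[0.01, 0.017, 0.88], [0, 0, 0], -1]
    - [[0.01, 0.017, 0.93], [0, 0, 0], -1]
    - [[0.01, 0.017, 0.93], [0, 0, 0], -1]

```text
t: 52.52
tool_pos: [0.4682, 0.1181, 0.0694]
eef_rot: [[-0.073, 0.997, 0.001], [0.997, 0.073, 0.0], [0.0, 0.001, -1.0]]
wrist_force: [0.1, -1.2, -1.2]
width: 0.566
grip_force: 62.1
```

Call:
jog_arm:
  steps:
    - [[0, 0, 0.01], [0, 0, 0], 0]
    - [[0, 0, 0.01], [0, 0, 0], 0.35]
    - [[0, 0, 0.01], [0, 0, 0], 0.4]
    - [[0, 0, -0.5], [0, 0, 0], 0.4]
    - [[0, 0, -1], [0, 0, 0], 0.4]
    - [[0, 0, -1], [0, 0, 0], 0.4]
    - [[0, 0, -1], [0, 0, 0], 0.4]

```text
t: 53.4
tool_pos: [0.4672, 0.1179, 0.1485]
eef_rot: [[-0.073, 0.997, -0.0], [0.997, 0.073, -0.0], [-0.0, -0.0, -1.0]]
wrist_force: [-0.8, 1.0, -0.7]
width: 0.698
grip_force: 0.0
```

Call:
jog_arm:
  steps:
    - [[-1, 0, -1], [0, 0, 0], 0.4]
    - [[-1, 0, -1], [0, 0, 0], 0.4]
    - [[-1, 0, -1], [0, 0, 0], 0.4]
    - [[-1, 0, -1], [0, 0, 0], 0.4]
    - [[-1, 0, -1], [0, 0, 0], 0.4]

```text
t: 54.02
tool_pos: [0.4719, 0.0388, 0.2265]
eef_rot: [[-0.074, 0.997, -0.004], [0.997, 0.074, 0.0], [0.0, -0.004, -1.0]]
wrist_force: [0.3, 0.1, -0.6]
width: 0.7
grip_force: 0.0
```

Run:
```python
from h import *
st(); im,c=wcam(); cv2.imwrite("pics/w9.png",im)
print(proj(c,[.5192,.177,.093])); cups("top","pics/top4.png")
plan([(.5192,.177,.15,1.643),(.5192,.177,.066,1.643)])
```

```text
t 54.02 pos [0.4719 0.0388 0.2265] phi 1.6444 F [ 0.29  0.09 -0.63] w 0.700 g 0.0
[390.29646034  25.65451679]
top cup [0.5972 0.0637] px [292.5 191.4] area ratio 0.42
top cup [0.594  0.1304] px [272.  192.3] area ratio 0.36
[0.84, 0.36, 0.48] [0.0, 0.0, 0.0] -> [0.4959 0.108  0.1886]
[0.84, 0.36, 0.48] [0.0, 0.0, 0.0] -> [0.5196 0.1772 0.1502]
[0.0, 0.0, 0.53] [0.0, 0.0, 0.0] -> [0.5194 0.1772 0.1078]
[0.0, 0.0, 0.52] [0.0, 0.0, 0.0] -> [0.5193 0.1772 0.0662]
```

View pics/w9.png

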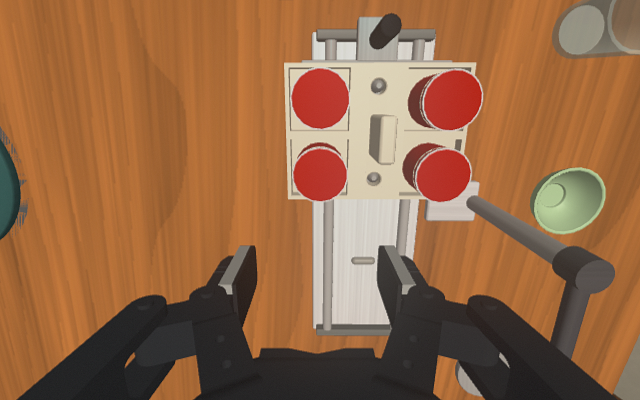

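All four cups stand in the wells, and the push knob top is at (389,26), where I predicted (390,26). Next I grip the push knob.

Call:
jog_arm:
  steps:
    - [[0.84, 0.36, 0.48], [0, 0, 0], 0.2]
    - [[0.84, 0.36, 0.48], [0, 0, 0], 0.2]
    - [[0.84, 0.36, 0.48], [0, 0, 0], 0.2]
    - [[0.84, 0.36, 0.48], [0, 0, 0], 0.2]

```text
t: 54.62
tool_pos: [0.4971, 0.107, 0.1907]
eef_rot: [[-0.073, 0.997, -0.0], [0.997, 0.073, -0.001], [-0.001, -0.0, -1.0]]
wrist_force: [0.8, -0.1, 0.8]
width: 0.605
grip_force: 0.0
```

Call:
jog_arm:
  steps:
    - [[0.84, 0.36, 0.48], [0, 0, 0], 0.2]
    - [[0.84, 0.36, 0.48], [0, 0, 0], 0.2]
    - [[0.84, 0.36, 0.48], [0, 0, 0], 0.2]
    - [[0.84, 0.36, 0.48], [0, 0, 0], 0.2]
    - [[0.84, 0.36, 0.48], [0, 0, 0], 0.2]

```text
t: 55.25
tool_pos: [0.5214, 0.1755, 0.1531]
eef_rot: [[-0.072, 0.997, 0.001], [0.997, 0.072, 0.0], [-0.0, 0.001, -1.0]]
wrist_force: [0.3, 0.6, 0.0]
width: 0.601
grip_force: 0.0
```

Run:
```python
from h import *
st(); plan([(.5192,.177,.086,1.643),(.5192,.177,.066,1.643)])
```

```text
t 55.25 pos [0.5214 0.1755 0.1531] phi 1.6426 F [0.33 0.6  0.01] w 0.601 g 0.0
[0.02, -0.03, 0.84] [0.0, 0.0, 0.0] -> [0.519  0.1769 0.0859]
[0.0, 0.0, 0.25] [0.0, 0.0, 0.0] -> [0.519  0.1769 0.0659]
```

Call:
jog_arm:
  steps:
    - [[0.02, -0.02, 0.5], [0, 0, 0], 0.2]
    - [[0.02, -0.02, 0.84], [0, 0, 0], 0.2]
    - [[0.02, -0.02, 0.84], [0, 0, 0], 0.2]
    - [[0.02, -0.02, 0.84], [0, 0, 0], 0.2]

```text
t: 55.75
tool_pos: [0.5203, 0.1778, 0.0863]
eef_rot: [[-0.072, 0.997, 0.002], [0.997, 0.072, 0.0], [0.0, 0.002, -1.0]]
wrist_force: [0.6, 0.5, 0.8]
width: 0.599
grip_force: 0.0
```

Call:
jog_arm:
  steps:
    - [[0, 0, 0.25], [0, 0, 0], 0.2]
    - [[0, 0, 0.25], [0, 0, 0], 0.2]
    - [[0, 0, 0.25], [0, 0, 0], -0.3]
    - [[0, 0, 0.25], [0, 0, 0], -1]
    - [[0, 0, 0.25], [0, 0, 0], -1]
    - [[0, 0, 0.25], [0, 0, 0], -1]
    - [[0, 0, 0.25], [0, 0, 0], -1]
    - [[0, 0, 0.25], [0, 0, 0], -1]
    - [[0, 0, 0.25], [0, 0, 0], -1]

```text
t: 56.88
tool_pos: [0.5202, 0.1782, 0.0664]
eef_rot: [[-0.073, 0.997, 0.002], [0.997, 0.073, 0.001], [0.0, 0.002, -1.0]]
wrist_force: [-2.1, -1.2, 5.8]
width: 0.188
grip_force: 58.4
```

Run:
```python
from h import *
st(); s=env.state(); p=np.array(s["tool_pos"]); y=np.array([-np.sin(.0705),np.cos(.0705),0])
for k in (-.06,-.12,-.165,-.173): plan([tuple(p+y*k)+(1.643,)]) if 0 else None
plan([tuple(p+y*k)+(1.643,) for k in (-.06,-.12,-.16,-.172)],dec=3)
```

```text
t 56.88 pos [0.5202 0.1782 0.0664] phi 1.6436 F [-2.06 -1.15  5.78] w 0.188 g 58.4
[-0.75, -0.002, 0.0] [0.002, -0.001, 0.001] -> [0.5244 0.1184 0.0664]
[-0.75, -0.001, 0.0] [0.0, 0.0, 0.0] -> [0.5286 0.0585 0.0664]
[-0.5, -0.001, 0.0] [0.0, 0.0, 0.0] -> [0.5314 0.0186 0.0665]
[-0.15, 0.0, 0.0] [0.0, 0.0, 0.0] -> [0.5323 0.0066 0.0665]
```

Call:
jog_arm:
  steps:
    - [[-0.05, 0, 0], [0, 0, 0], -1]
    - [[-0.12, 0, 0], [0, 0, 0], -1]
    - [[-0.22, 0, 0], [0, 0, 0], -1]
    - [[-0.34, 0, 0], [0, 0, 0], -1]
    - [[-0.46, 0, 0], [0, 0, 0], -1]
    - [[-0.58, 0, 0], [0, 0, 0], -1]
    - [[-0.68, 0, 0], [0, 0, 0], -1]
    - [[-0.75, 0, 0], [0, 0, 0], -1]

```text
t: 57.88
tool_pos: [0.5245, 0.1183, 0.0664]
eef_rot: [[-0.072, 0.997, 0.002], [0.997, 0.072, 0.001], [0.001, 0.002, -1.0]]
wrist_force: [-2.2, 1.3, 5.5]
width: 0.184
grip_force: 58.6
```

Call:
jog_arm:
  steps:
    - [[-0.1, 0, 0], [0, 0, 0], -1]
    - [[-0.22, 0, 0], [0, 0, 0], -1]
    - [[-0.34, 0, 0], [0, 0, 0], -1]
    - [[-0.46, 0, 0], [0, 0, 0], -1]
    - [[-0.58, 0, 0], [0, 0, 0], -1]
    - [[-0.68, 0, 0], [0, 0, 0], -1]
    - [[-0.75, 0, 0], [0, 0, 0], -1]
    - [[-0.75, 0, 0], [0, 0, 0], -1]

```text
t: 58.88
tool_pos: [0.5289, 0.0577, 0.0664]
eef_rot: [[-0.073, 0.997, 0.002], [0.997, 0.073, -0.0], [-0.001, 0.002, -1.0]]
wrist_force: [-2.4, -0.9, 6.5]
width: 0.187
grip_force: 58.7
```

Run:
```python
from h import *
st(); p0=np.array([.5202,.1782,.0664]); y=np.array([-np.sin(.0705),np.cos(.0705),0])
s=env.state(); print("travel",-(np.array(s["tool_pos"])-p0)@y)
plan([tuple(p0+y*k)+(1.643,) for k in (-.16,-.171)],dec=3)
```

```text
t 58.88 pos [0.5289 0.0577 0.0664] phi 1.6434 F [-2.42 -0.91  6.55] w 0.187 g 58.7
travel 0.12077083344966787
[-0.49, -0.003, 0.001] [0.002, 0.001, 0.001] -> [0.5315 0.0186 0.0664]
[-0.138, 0.0, 0.0] [0.0, 0.0, 0.0] -> [0.5323 0.0076 0.0664]
```

Call:
jog_arm:
  steps:
    - [[-0.1, 0, 0], [0, 0, 0], -1]
    - [[-0.2, 0, 0], [0, 0, 0], -1]
    - [[-0.3, 0, 0], [0, 0, 0], -1]
    - [[-0.4, 0, 0], [0, 0, 0], -1]
    - [[-0.48, 0, 0], [0, 0, 0], -1]
    - [[-0.53, 0, 0], [0, 0, 0], -1]
    - [[-0.57, 0, 0], [0, 0, 0], -1]
    - [[-0.6, 0, 0], [0, 0, 0], -1]
    - [[-0.62, 0, 0], [0, 0, 0], -1]
    - [[-0.62, 0, 0], [0, 0, 0], -1]

```text
t: 60.12
tool_pos: [0.5324, 0.0091, 0.0664]
eef_rot: [[-0.072, 0.997, 0.001], [0.997, 0.072, 0.001], [0.001, 0.001, -1.0]]
wrist_force: [-1.9, 1.8, 7.1]
width: 0.191
grip_force: 58.8
```

Call:
jog_arm:
  steps:
    - [[-0.02, 0, 0], [0, 0, 0], -1]
    - [[-0.04, 0, 0], [0, 0, 0], -1]
    - [[-0.04, 0, 0], [0, 0, 0], -1]

```text
t: 60.5
tool_pos: [0.5324, 0.009, 0.0664]
eef_rot: [[-0.071, 0.997, 0.001], [0.997, 0.071, 0.006], [0.006, 0.001, -1.0]]
wrist_force: [-3.5, 12.9, 7.9]
width: 0.196
grip_force: 58.8
```

The carrier has travelled 0.1696 m and hit the stop, with force rising to 13 N. I release the knob and go to the lamp.

Call:
jog_arm:
  steps:
    - [[0.03, 0, 0], [0, 0, 0], -1]
    - [[0.04, 0, 0], [0, 0, 0], -0.3]
    - [[0.04, 0, 0], [0, 0, 0], 0]
    - [[0.04, 0, 0], [0, 0, 0], 0.1]
    - [[0.04, 0, -0.5], [0, 0, 0], 0.1]
    - [[0.04, 0, -1], [0, 0, 0], 0.1]
    - [[0.04, 0, -1], [0, 0, 0], 0.1]
    - [[0.04, 0, -1], [0, 0, 0], 0.1]

```text
t: 61.5
tool_pos: [0.5313, 0.0086, 0.1444]
eef_rot: [[-0.072, 0.997, -0.001], [0.997, 0.072, 0.0], [0.0, -0.001, -1.0]]
wrist_force: [0.7, -0.2, -0.5]
width: 0.548
grip_force: 0.0
```

Run:
```python
from h import *
st(); plan([(.545,.012,.225,1.643),(.673,-.139,.28,1.643),(.673,-.139,.192,1.643)])
cups("top","pics/top5.png")
```

```text
t 61.50 pos [0.5313 0.0086 0.1444] phi 1.6433 F [ 0.69 -0.18 -0.49] w 0.548 g 0.0
[0.01, 0.09, -0.5] [0.0, 0.0, 0.0] -> [0.5384 0.0099 0.1844]
[0.02, 0.08, -0.51] [0.0, 0.0, 0.0] -> [0.5447 0.012  0.2252]
[-1.0, 0.73, -0.34] [0.0, 0.0, 0.0] -> [ 0.6088 -0.0636  0.2523]
[-1.0, 0.73, -0.35] [0.0, 0.0, 0.0] -> [ 0.6728 -0.1391  0.2803]
[0.0, 0.0, 0.55] [0.0, 0.0, 0.0] -> [ 0.6728 -0.1391  0.2363]
[0.0, 0.0, 0.55] [0.0, 0.0, 0.0] -> [ 0.6728 -0.1391  0.1923]
top cup [ 0.6047 -0.112 ] px [346.3 189.1] area ratio 0.60
top cup [ 0.4884 -0.1197] px [348.9 224.6] area ratio 0.63
top cup [ 0.4838 -0.0606] px [330.7 226. ] area ratio 0.30
```

Call:
jog_arm:
  steps:
    - [[0.03, 0.17, -1], [0, 0, 0], 0.2]
    - [[0.03, 0.17, -1], [0, 0, 0], 0.2]
    - [[0.03, 0.17, -1], [0, 0, 0], 0.2]
    - [[0.03, 0.17, -1], [0, 0, 0], 0.2]

```text
t: 62.05
tool_pos: [0.5435, 0.0122, 0.2224]
eef_rot: [[-0.073, 0.997, -0.004], [0.997, 0.073, 0.0], [0.0, -0.004, -1.0]]
wrist_force: [-0.4, -0.2, 0.2]
width: 0.597
grip_force: 0.0
```

Call:
jog_arm:
  steps:
    - [[-1, 0.73, -0.4], [0, 0, 0], 0.2]
    - [[-1, 0.73, -0.4], [0, 0, 0], 0.2]
    - [[-1, 0.73, -0.4], [0, 0, 0], 0.2]
    - [[-1, 0.73, -0.4], [0, 0, 0], 0.2]

```text
t: 62.55
tool_pos: [0.6076, -0.0631, 0.2543]
eef_rot: [[-0.072, 0.997, -0.004], [0.997, 0.072, 0.001], [0.001, -0.004, -1.0]]
wrist_force: [-0.2, -0.3, -0.0]
width: 0.602
grip_force: 0.0
```

Call:
jog_arm:
  steps:
    - [[-1, 0.73, -0.3], [0, 0, 0], 0.2]
    - [[-1, 0.73, -0.3], [0, 0, 0], 0.2]
    - [[-1, 0.73, -0.3], [0, 0, 0], 0.2]
    - [[-1, 0.73, -0.3], [0, 0, 0], 0.2]
    - [[-1, 0.73, -0.3], [0, 0, 0], 0.2]
    - [[-1, 0.73, -0.3], [0, 0, 0], 0.2]

```text
t: 63.3
tool_pos: [0.6725, -0.1378, 0.2807]
eef_rot: [[-0.074, 0.997, -0.001], [0.997, 0.074, 0.0], [0.0, -0.001, -1.0]]
wrist_force: [-0.9, -0.7, 0.0]
width: 0.602
grip_force: 0.0
```

Run:
```python
from h import *
st(); plan([(.673,-.139,.23,1.643),(.673,-.139,.192,1.643)])
im,c=wcam(); cv2.imwrite("pics/w10.png",im); print(proj(c,[.6728,-.140,.225]))
```

```text
t 63.30 pos [ 0.6725 -0.1378  0.2807] phi 1.6447 F [-0.95 -0.7   0.01] w 0.602 g 0.0
[-0.02, 0.01, 0.63] [0.0, 0.0, 0.0] -> [ 0.6734 -0.1393  0.2303]
[0.0, 0.0, 0.48] [0.0, 0.0, 0.0] -> [ 0.6734 -0.1393  0.1919]
[318.41939271 220.48289532]
```

View pics/w10.png

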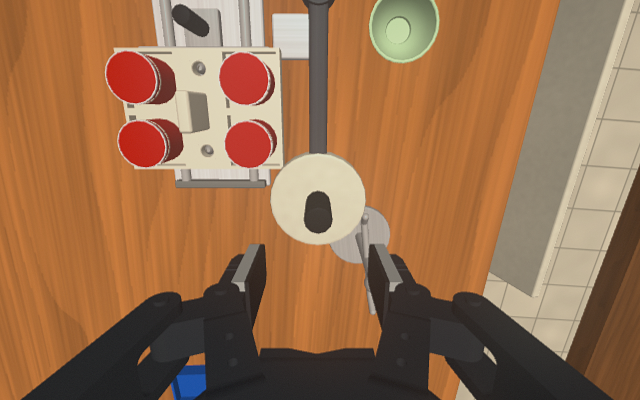

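The lamp is parked with its knob top at (318,220), as predicted, and all cups are in the tray at the serving end. I descend and grip.

Call:
jog_arm:
  steps:
    - [[-0.02, 0.005, 0.5], [0, 0, 0], 0.2]
    - [[-0.02, 0.005, 0.9], [0, 0, 0], 0.2]
    - [[-0.02, 0.005, 0.9], [0, 0, 0], 0.2]

```text
t: 63.72
tool_pos: [0.6711, -0.1396, 0.2051]
eef_rot: [[-0.073, 0.997, -0.007], [0.997, 0.073, 0.002], [0.002, -0.007, -1.0]]
wrist_force: [0.0, -0.0, -0.4]
width: 0.597
grip_force: 0.0
```

Call:
jog_arm:
  steps:
    - [[0, 0, 0.2], [0, 0, 0], 0.2]
    - [[0, 0, 0.2], [0, 0, 0], -0.3]
    - [[0, 0, 0.2], [0, 0, 0], -1]
    - [[0, 0, 0.2], [0, 0, 0], -1]
    - [[0, 0, 0.2], [0, 0, 0], -1]
    - [[0, 0, 0.2], [0, 0, 0], -1]
    - [[0, 0, 0.2], [0, 0, 0], -1]
    - [[0, 0, 0.2], [0, 0, 0], -1]

```text
t: 64.72
tool_pos: [0.6735, -0.1406, 0.1939]
eef_rot: [[-0.073, 0.997, 0.0], [0.997, 0.073, -0.0], [-0.0, -0.0, -1.0]]
wrist_force: [-5.2, 0.1, 5.7]
width: 0.213
grip_force: 59.1
```

Run:
```python
from h import *
st(); s=env.state(); p=np.array(s["tool_pos"]); R=np.array(s["eef_rot"]); phi=np.arctan2(R[1,0],R[0,0])
H=np.array([.6615,.0145]); r=p[:2]-H; print(np.linalg.norm(r)); a=np.arctan2(r[1],r[0]); r=np.linalg.norm(r)
e=np.arctan2(-.605,-.7961); print("sweep",e-a); n=3
plan([(H[0]+r*np.cos(b),H[1]+r*np.sin(b),p[2],phi+b-a) for b in a+(e-a)*np.arange(1,n+1)/n],dec=3)
```

```text
t 64.72 pos [ 0.6735 -0.1406  0.1939] phi 1.6436 F [-5.2   0.08  5.71] w 0.213 g 59.1
0.15559898653868476
sweep -0.9983005065396446
[0.104, -0.636, 0.0] [0.0, 0.0, 0.424] -> [ 0.6222 -0.136   0.1939]
[0.103, -0.636, 0.0] [0.0, 0.0, 0.423] -> [ 0.5751 -0.115   0.1939]
[0.105, -0.636, 0.0] [0.0, 0.0, 0.424] -> [ 0.5376 -0.0796  0.1939]
```

Call:
jog_arm:
  steps:
    - [[0.01, -0.16, 0], [0, 0, 0.1], -1]
    - [[0.026, -0.32, 0], [0, 0, 0.21], -1]
    - [[0.06, -0.48, 0], [0, 0, 0.32], -1]
    - [[0.104, -0.636, 0], [0, 0, 0.424], -1]
    - [[0.104, -0.636, 0], [0, 0, 0.424], -1]

```text
t: 65.35
tool_pos: [0.6227, -0.136, 0.1939]
eef_rot: [[0.256, 0.967, 0.002], [0.967, -0.256, -0.001], [-0.0, 0.002, -1.0]]
wrist_force: [-2.0, -0.3, 3.8]
width: 0.213
grip_force: 59.4
```

Call:
jog_arm:
  steps:
    - [[0.01, -0.16, 0], [0, 0, 0.1], -1]
    - [[0.026, -0.32, 0], [0, 0, 0.21], -1]
    - [[0.06, -0.48, 0], [0, 0, 0.32], -1]
    - [[0.104, -0.636, 0], [0, 0, 0.423], -1]
    - [[0.104, -0.636, 0], [0, 0, 0.423], -1]

```text
t: 65.97
tool_pos: [0.5757, -0.115, 0.1939]
eef_rot: [[0.557, 0.831, 0.001], [0.831, -0.557, -0.001], [-0.0, 0.002, -1.0]]
wrist_force: [-2.2, -0.4, 5.5]
width: 0.216
grip_force: 59.6
```

Call:
jog_arm:
  steps:
    - [[0.01, -0.16, 0], [0, 0, 0.1], -1]
    - [[0.026, -0.32, 0], [0, 0, 0.21], -1]
    - [[0.06, -0.48, 0], [0, 0, 0.32], -1]
    - [[0.104, -0.636, 0], [0, 0, 0.424], -1]
    - [[0.104, -0.636, 0], [0, 0, 0.424], -1]
    - [[0.104, -0.636, 0], [0, 0, 0.424], -1]

```text
t: 66.72
tool_pos: [0.5379, -0.0799, 0.1939]
eef_rot: [[0.797, 0.604, -0.0], [0.604, -0.797, -0.001], [-0.001, 0.001, -1.0]]
wrist_force: [-5.9, -1.5, 8.1]
width: 0.218
grip_force: 59.8
```

Run:
```python
from h import *
st(); plan([(.538,-.0802,.194,.645)],dec=3)
```

```text
t 66.72 pos [ 0.5379 -0.0799  0.1939] phi 0.6482 F [-5.92 -1.46  8.13] w 0.218 g 59.8
[-0.001, 0.004, -0.001] [0.001, 0.001, 0.004] -> [ 0.538  -0.0802  0.194 ]
```

Call:
jog_arm:
  steps:
    - [[0, 0, 0], [0, 0, 0], -0.4]
    - [[0, 0, 0], [0, 0, 0], -0.1]
    - [[0, 0, 0], [0, 0, 0], 0]
    - [[0, 0, -0.4], [0, 0, 0], 0]
    - [[0, 0, -1], [0, 0, 0], 0]
    - [[0, 0, -1], [0, 0, 0], 0]
    - [[0, 0, -1], [0, 0, 0], 0]

```text
t: 67.6
tool_pos: [0.5378, -0.0794, 0.2727]
eef_rot: [[0.799, 0.602, 0.0], [0.602, -0.799, 0.0], [0.0, 0.0, -1.0]]
wrist_force: [-0.4, 0.1, -0.5]
width: 0.501
grip_force: 0.0
```

Call:
jog_arm:
  steps:
    - [[-1, -0.5, -0.5], [0, 0, 0], 0]
    - [[-1, -0.5, -0.5], [0, 0, 0], 0]
    - [[-1, -0.5, -0.5], [0, 0, 0], 0]
    - [[-1, -0.5, -0.5], [0, 0, 0], 0]
    - [[-1, -0.5, -0.5], [0, 0, 0], 0]

```text
t: 68.22
tool_pos: [0.45, -0.0953, 0.3115]
eef_rot: [[0.799, 0.602, -0.002], [0.602, -0.799, 0.001], [-0.001, -0.002, -1.0]]
wrist_force: [0.1, -0.1, 0.3]
width: 0.501
grip_force: 0.0
```

Run:
```python
from h import *
st(); im,c=wcam(); t=env.get_image("top")["pixels"][:,:,::-1]; s=env.get_image("scene")["pixels"][:,:,::-1]
k=np.array([.538,-.0802])
print("wrist knob pred",proj(c,[*k,.225]),"top",proj(C["top"],[*k,.225]),"scene",proj(C["scene"],[*k,.225]))
a=cv2.resize(im[0:300,120:520],None,fx=1,fy=1); b=cv2.resize(s[120:320,200:440],(480,400)); w=np.zeros((400,800,3),np.uint8)
a=cv2.resize(im,(320,200)); 
canvas=np.zeros((600,800,3),np.uint8); canvas[:400,:480]=b; canvas[:200,480:800]=a
canvas[400:600,:480]=cv2.resize(t[140:240,230:470],(480,200)); cv2.imwrite("pics/fin.png",canvas); cv2.imwrite("pics/w11.png",im)
```

```text
t 68.22 pos [ 0.45   -0.0953  0.3115] phi 0.6457 F [ 0.14 -0.07  0.29] w 0.501 g 0.0
wrist knob pred [374.53523106  95.6479285 ] top [338.38928952 202.64559399] scene [309.60239075 176.5046407 ]
```

View pics/fin.png

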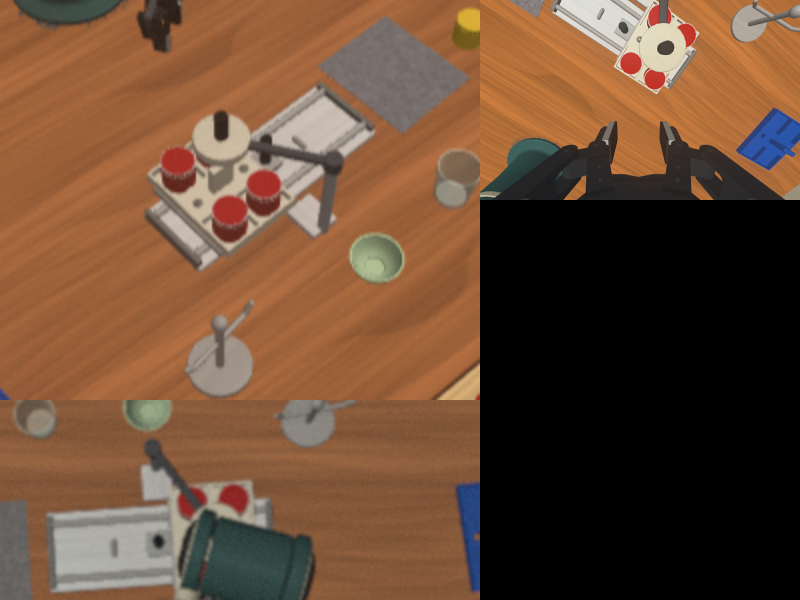

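The final view shows the cups in the tray at the serving end and the lamp knob at (310,177), where I predicted (310,176.5). The bystander items look undisturbed, so I hand the job in.

```bash
python3 -c "
from cell import env
print(env.job_done())"
```

```text
the job is handed in; nothing more can be done
None
```

I handed the job in at about 68 s with every step done in order; the final pictures show the tray with all four red cups clicked home at the serving end and the lamp centred over it, but no verdict came back.

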